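Draw out the monitor-stand shelf to the square's mark and hold it

TASK

Lay the square flat on the desk with its thick stock flush against the end face of the low wooden monitor stand, on the free half beside the shelf board, blade pointing outward, and let go of it. Then take the shelf board by its black grip bar and slide it straight out over that end until its steel front edge is level with the red mark on the blade; it is nose-heavy there, so finish still holding it level on the stand, and do not let go. Leave the square flush where you laid it, and leave the mug, bottle, mouse and marker alone.

Things in the scene. Friction and masses are not known exactly. Their poses are not given: they have to be found in the camera images.
- stand: Low pale-wood monitor stand fixed to the desk, a solid block 220 mm (its x) by 260 mm (its y) by 50 mm high. Origin: centre of its underside, on the desk. Its +x is the outward direction: the end face for the square and the overhang is the flat vertical face at x = +110 mm (260 mm wide). The board lies on its -y half; the +y half of that end face is free. +x points roughly to the robot's right, +y roughly away from the robot.
- stand_edge (a point): Middle of the top edge of that end face (stand x = +110, y = 0, z = 50 mm).
- board: Loose dark-wood shelf board, 240 mm (x) by 110 mm (y) by 12 mm, lying flat on top of the stand, not fastened, its +x pointing outward like the stand's (start within a few degrees and 20 mm overhang either way). About 0.45 kg; a steel strip along its front makes its centre of mass lie 90 mm behind the front edge, so it tips off the stand once drawn out farther than that unless held. Origin: centre of its underside (on the stand 50 mm above the desk).
- board_front (a point): Middle of the board's steel front edge, at its underside (board x = +120 mm).
- board_grip (a point): Point to take in the black upright grip bar at the board's tail (board x = -95 mm, 30 mm above the board's underside). The bar is 20 mm thick along x (grasp it across this), 70 mm long along y, and stands from 12 to 44 mm above the board's underside.
- square: Loose square, about 0.25 kg, lying on the desk. Aluminium stock 40 mm (x) by 100 mm (y) by 16 mm high; origin: centre of the stock's underside. The stock's flush face is its -x face (x = -20 mm). A steel blade 26 mm wide and 4 mm thick leaves the other side from x = +20 to +180 mm, at the stock's -y end (its centre line at y = -37 mm), flat on the desk. Laid right, the square's axes point as the stand's do.
- square_mark (a point): Red line across the blade's upper face, at x = +130, y = -37, z = 4 mm of the square: 150 mm out from the flush face.
- square_grip (a point): Point to take in the blue grip fin on the stock (square x = +8, y = 0, z = 35 mm). The fin is 18 mm thick along y (grasp it across this), 30 mm along x (from x = -7 to +23 mm), and stands from 16 to 50 mm above the desk.
- square_end_a (a point): The +y end of the flush face's lower edge (square x = -20, y = +50 mm).
- square_end_b (a point): The -y end of the flush face's lower edge (square x = -20, y = -50 mm).
- mug: Blue mug, 82 mm across, 90 mm high, standing beyond the stand; origin under its centre. Leave alone.
- bottle: Clear bottle with blue cap, 64 mm across, 200 mm high, standing beyond the stand; origin under its centre. Leave alone.
- mouse: Red computer mouse, 100 by 58 by 32 mm, on a black mat; origin under its centre. Leave alone.
- marker: Orange marker pen, 125 mm long, 14 mm thick, lying on the desk near the robot; origin under its middle. Leave alone.
Mind the look-alikes: they are no part of the job. Leave any purple look-alike of the square alone.

How it is judged:
By the outcome, as a careful person would: the job done as asked, in the order asked, and still so for the second after the job is handed in, while the arm keeps its last pose, push and grip.
It also fails if it takes over 64 s, if anything falls off the work surface, if the arm or the gripper's body presses on something with over 40 N, if the wrist force passes 120 N, or if a joint passes its speed limit or range.

ROBOT

A 7-joint arm with a two-finger parallel gripper is mounted at the origin on the work surface. World frame = base frame: x ahead of the robot, y to its left, z up, the work surface at z = 0. Lengths are in m, angles in rad, forces in N, time in s.
With the tool pointing down it reaches from about 0.425 to 0.925 m from the base axis. Payload 6.8 kg.
Tool frame: the origin (TCP) lies between the finger pads; the fingertips stand finger_overhang ahead of it and the grasp point (between the pads) lies 6 mm ahead of it (finger_overhang is the distance from the TCP to the fingertips, in m); z points along the fingers, y is the line along which they close (so a half turn about z gives the same grasp; the last joint's range is limited). The gripper opens to 85 mm and grips with 20 to 120 N. Pads are 22 mm wide; open, the fingers measure 114 mm over their backs; the gripper's body (76 mm by 85 mm) begins 54 mm behind the grasp point. The pads swing forward as they close: fully open they stand 13 mm farther back than shut.
Start: joints at [1.154, 0.477, 0.022, 1.555, -0.011, 1.109, -0.083], TCP at [0.205, -0.643, 0.256] pointing down, gripper open.
Joint ranges: [-2.96, 2.96], [-0.34, 2.1], [-1.41, 1.46], [0.24, 2.44], [-1.37, 4.51], [0.17, 1.92], [-2.96, 2.96]. Speed limits (rad/s): [2.39, 2.39, 3.14, 3.14, 3.14, 3.14, 3.14].

INTERFACE

Orientations are given as a unit quaternion [w, x, y, z].
In Python, from station import * gives the robot as it stands.
- The arm moves only by the tool drive_tool, never from a script. Its argument "increments" is a list of rows, each an object of numbers: "claw": the finger opening in m, from 0 to 0.0854; "dx", "dy", "dz": the shift along the tool's x, y, z in m; "wx", "wy", "wz": the turn, a rotation vector about the tool's x, y, z in degrees. A call has 1 to 20 rows; each row shifts and turns the commanded pose from where the row before left it, along the tool's axes as they then stand; what a row does not reach is not made up. A row lasts 1/8 s, in which the tool goes at most 62.5 mm and 10.7 degrees, less where a joint would pass 70% of its speed; a pose out of reach is approached as far as the arm can. A call with a gripper value outside its range is refused whole. The fingers move at their own pace and stop on an object; "newtons" is the grip in N (left out, the last holds). Time passes only in rows, so rows that do not move let the fingers close. It gives the time, the measured TCP pose, the force, the opening and the grip force at its end, in the units of the state.
- get_obs(): the state, without advancing time (a new reading comes with each control period).
- read_camera(name): name is "scene" or "side" or "wrist"; returns (picture, depth): 480x640x3 uint8, red, green, blue; 480x640 float32, m along the optical axis (not along the pixel's ray), 0 where there is no reading.
- calibration(name): a dict with "intrinsics" (3x3 intrinsics, pixels), "R" (3x3) and "t" (3): a world point X has camera coordinates R X + t; the wrist camera has in their place "mount" (4x4, takes a point from camera to tool coordinates, whose origin is the TCP and whose axes are the flange's). Camera axes: x right, y down, z forward; pixel columns grow to the right and rows downward; lengths in m; the calibration is good to about 2 mm. A picture is of the moment at which its call begins: read the wrist's pose just before it. calibration takes no time and is no camera call.
- hand_in(): hands the job in; it is judged then, once.
The state is a dict: "t": time; "q": joint angles; "joint_vel": joint speeds; "joint_torque": joint torques, N m; "eef_pos": TCP position; "tool_rot": TCP orientation; "contact_force": force on the tool from outside, world axes, zero at the start; "torque": the same for the moment, N m; "gripper_width": opening from 0.0 (shut) to 1.0 (fully open); "grasp_force": force on a finger pad.
Only numpy, scipy, OpenCV 4.12 (cv2) and the standard library are available. Lean on these libraries where they do the work, as an engineer would, in place of code of your own. Each camera call takes 0.05 s, during which the arm holds its last target. There are 200 camera calls.

## Working session

There is one attempt and no reset: what is moved stays moved. The work goes in short steps, Python scripts to look and compute and a tool call to move; the robot and the scene stay as the last step left them, time stands still between calls to the robot, and variables do not carry over. Pictures are saved under pics/ and viewed, at most 13 in all, crops included, and the job is handed in when it is done.

Besides the shell and the picture viewer there is one more tool, called as name(argument=value, ...) on one line, values as JSON. drive_tool: Moves the arm, as the interface text tells. Its arguments: {"type":"object","properties":{"increments":{"type":"array","items":{"type":"object","properties":{"claw":{"type":"number"},"dx":{"type":"number"},"dy":{"type":"number"},"dz":{"type":"number"},"wx":{"type":"number"},"wy":{"type":"number"},"wz":{"type":"number"}}}},"newtons":{"type":"number"}},"required":["increments"]}

```bash
mkdir -p pics; cat > h.py <<'E'
from station import *
import numpy as np, cv2
from scipy.spatial.transform import Rotation as Ro
def rot(q): return Ro.from_quat([q[1],q[2],q[3],q[0]]).as_matrix()
def grab(name,f=None):
    o=get_obs(); p,d=read_camera(name); c=calibration(name); K=np.array(c["intrinsics"])
    if "R" in c: R=np.array(c["R"]);t=np.array(c["t"]); Rw=R.T; C=-R.T@t
    else:
        M=np.array(c["mount"]); T=rot(o["tool_rot"]); Rw=T@M[:3,:3]; C=T@M[:3,3]+np.array(o["eef_pos"])
    if f: cv2.imwrite("pics/"+f,p[:,:,::-1])
    return dict(p=p,d=d,K=K,R=Rw,C=C,o=o)
def plane(g,uv,z):
    uv=np.atleast_2d(uv).astype(float); r=np.c_[uv,np.ones(len(uv))]@np.linalg.inv(g["K"]).T@g["R"].T
    return g["C"]+r*((z-g["C"][2])/r[:,2])[:,None]
def cloud(g):
    v,u=np.mgrid[:480,:640]; r=np.stack([u,v,np.ones_like(u)],-1)@np.linalg.inv(g["K"]).T
    return (r*g["d"][...,None])@g["R"].T+g["C"]
def proj(g,X):
    c=(np.atleast_2d(X)-g["C"])@g["R"]; x=c@g["K"].T; return x[:,:2]/x[:,2:]
E
python3 - <<'E'
from h import *
o=get_obs(); print(o)
a=grab("scene","scene.png"); b=grab("side","side.png")
np.savez("a.npz",**{k:a[k] for k in("p","d","K","R","C")}); np.savez("b.npz",**{k:b[k] for k in("p","d","K","R","C")})
print(a["C"],b["C"]); print(rot(o["tool_rot"]).round(3)); print({k:v for k,v in calibration("wrist").items()})
try: print(finger_overhang)
except Exception as e: print(e)
E
```

```text
{'t': 0.0, 'q': array([ 1.1539111 ,  0.47781197,  0.02236509,  1.55646533, -0.01152943,
        1.1093027 , -0.08308414]), 'joint_vel': array([-3.88765470e-06,  6.75842814e-04, -1.62162528e-03,  3.69261038e-04,
        7.98780554e-04,  1.12877093e-03, -4.88528304e-04]), 'joint_torque': array([-1.21029858e-03, -5.96451902e+01,  1.60721295e+00, -2.81200737e+01,
        1.24255262e-02,  9.34130891e-03,  8.16309034e-05]), 'eef_pos': array([ 0.2049457 , -0.64255164,  0.25531235]), 'tool_rot': array([-9.06856092e-04,  9.88104562e-01,  1.53780721e-01, -2.04024855e-04]), 'contact_force': array([0.25699948, 0.16675507, 0.35653143]), 'torque': array([-0.03966467,  0.02263582, -0.01159974]), 'grasp_force': 0.0, 'gripper_width': 1.006030378472121}
[ 1.59759194 -0.37700432  0.82398469] [ 0.49840368 -0.9168391   0.76091111]
[[ 0.953  0.304 -0.001]
 [ 0.304 -0.953  0.002]
 [-0.    -0.002 -1.   ]]
{'intrinsics': array([[404.27142833,   0.        , 315.43003925],
       [  0.        , 404.27142833, 238.69235486],
       [  0.        ,   0.        ,   1.        ]]), 'mount': array([[-1.27240794e-03, -9.49911013e-01, -3.12517916e-01,
         8.03482817e-02],
       [ 9.99999177e-01, -1.26020256e-03, -2.41031312e-04,
        -7.42265719e-04],
       [-1.64877581e-04, -3.12517966e-01,  9.49911835e-01,
        -1.16791917e-01],
       [ 0.00000000e+00,  0.00000000e+00,  0.00000000e+00,
         1.00000000e+00]])}
0.025
```

View pics/scene.png

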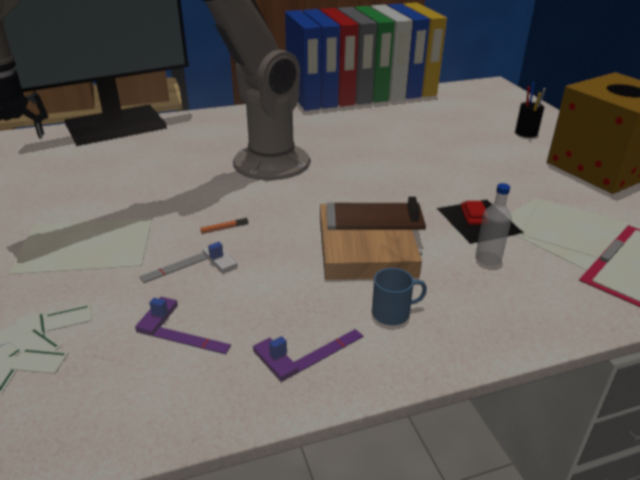

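View pics/side.png

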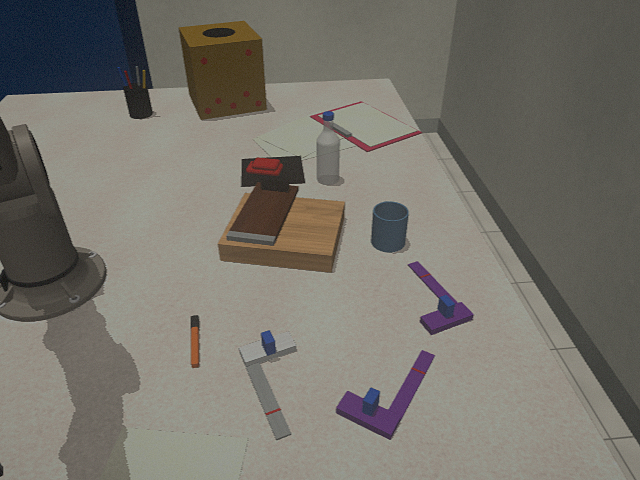

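The `scene` view shows three squares: the real grey one, with its stock at (222,258) and blue fin at (215,250), and two purple look-alikes at (160,312) and (275,352). In `side`, the grey stock is at (268,348), fin (268,342) and red mark (272,410), and the purple ones are at (365,412) and (447,318). The stand's end face is at side (275,258), with the board on the robot-side half. I choose the grey square.

```bash
python3 - <<'E'
from h import *
for n in "ab":
    g=dict(np.load(n+".npz")); P=cloud(g); hsv=cv2.cvtColor(g["p"],cv2.COLOR_RGB2HSV); H,S,V=[hsv[...,i].astype(int) for i in range(3)]
    X,Y,Z=P[...,0],P[...,1],P[...,2]
    def box(m,nm):
        m=cv2.morphologyEx(m.astype(np.uint8),cv2.MORPH_OPEN,np.ones((2,2)))
        k,l,s,c=cv2.connectedComponentsWithStats(m)
        for i in [j for j in range(1,k) if s[j,4]>15]:
            q=P[l==i]; r=cv2.minAreaRect(q[:,:2].astype(np.float32)*1000)
            print(n,nm,"px",c[i].round(),s[i,4],"med",np.median(q,0).round(3),"rect mm",np.round(r[0]),np.round(r[1]),round(r[2],1))
    ok=(g["d"]>0)&(X>.3)&(X<1.1)&(abs(Y)<.8)
    box(ok&(Z>.042)&(Z<.056)&(S>70)&(H<30),"standtop")
    box(ok&(Z>.057)&(Z<.068),"boardtop")
    box(ok&(Z>.09)&(Z<.11)&(V<60),"bar")
    box(ok&(H>100)&(H<125)&(S>120)&(Z>.025)&(Z<.06),"fin")
    box(ok&((H<8)|(H>172))&(S>90)&(Z<.015),"red")
    box(ok&(S<45)&(V<175)&(Z>.008)&(Z<.022)&(Y<-.2),"stock")
p=dict(np.load("b.npz"))["p"]; cv2.imwrite("pics/crop.png",cv2.resize(p[180:450,180:360,::-1],None,fx=2.2,fy=2.2,interpolation=cv2.INTER_CUBIC))
E
```

```text
a standtop px [369. 245.] 3525 med [0.587 0.08  0.05 ] rect mm [1025.  -55.] [ 244. 1291.] 71.4
a boardtop px [372. 216.] 2212 med [0.482 0.133 0.062] rect mm [ 945. -135.] [ 254. 1369.] 59.1
a boardtop px [492. 243.] 102 med [0.678 0.351 0.061] rect mm [1085.   13.] [  61. 1287.] 50.1
a boardtop px [395. 281.] 125 med [0.732 0.083 0.061] rect mm [753.  80.] [77. 41.] 31.6
a boardtop px [393. 301.] 148 med [0.798 0.046 0.06 ] rect mm [773.  81.] [ 56. 116.] 15.7
a bar px [414. 206.] 104 med [0.517 0.229 0.093] rect mm [1030.  -66.] [  28. 1294.] 60.0
a fin px [215. 247.] 36 med [ 0.479 -0.257  0.048] rect mm [ 478. -258.] [12. 23.] 21.6
a fin px [158. 303.] 65 med [ 0.642 -0.401  0.048] rect mm [ 639. -402.] [24. 16.] 62.1
a fin px [278. 343.] 83 med [ 0.828 -0.199  0.049] rect mm [ 828. -200.] [12. 26.] 21.0
a red px [470. 220.] 98 med [0.515 0.408 0.007] rect mm [1030.   46.] [  56. 1415.] 55.6
a red px [626. 235.] 148 med [0.682 0.759 0.004] rect mm [1118.  206.] [  29. 1510.] 38.3
a red px [603. 282.] 517 med [0.807 0.567 0.004] rect mm [1209.  157.] [ 127. 1315.] 41.5
a stock px
[... 1000 characters left out ...]
n px [372. 397.] 148 med [ 0.634 -0.402  0.049] rect mm [ 643. -390.] [61. 14.] 53.3
b red px [319. 120.] 43 med [0.668 0.766 0.005] rect mm [660. 578.] [425.  28.] 88.1
b red px [380. 142.] 298 med [0.829 0.577 0.003] rect mm [872. 580.] [246. 102.] 4.5
b red px [258. 173.] 34 med [0.457 0.414 0.009] rect mm [473. 339.] [ 33. 172.] 10.1
b red px [276. 175.] 23 med [0.508 0.4   0.009] rect mm [ 498. -248.] [1338.   23.] 89.1
b red px [271. 413.] 21 med [ 0.469 -0.385  0.004] rect mm [ 469. -385.] [15.  4.] 23.8
b stock px [284. 343.] 339 med [ 0.499 -0.244  0.015] rect mm [ 509. -560.] [ 40. 713.] 1.5
b stock px [253. 353.] 443 med [ 0.441 -0.262  0.015] rect mm [ 480. -575.] [ 47. 683.] 7.1
```

View pics/crop.png

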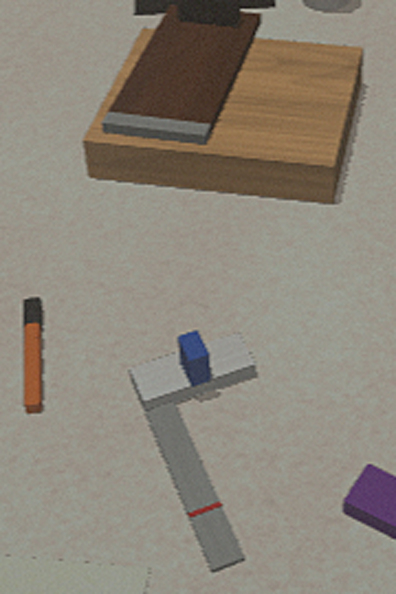

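The crop confirms it: grey stock at crop (190,370), fin (195,357) and red mark (204,510). The orange marker stands clear at (33,355). I'll hover over the fin and measure the stand edge from the stills.

drive_tool(increments=[{"dx": 0.0375, "dy": -0.0286, "dz": 0.004, "claw": 0.085}, {"dx": 0.0375, "dy": -0.0286, "dz": 0.004}, {"dx": 0.0375, "dy": -0.0286, "dz": 0.004}, {"dx": 0.0375, "dy": -0.0286, "dz": 0.004}, {"dx": 0.0375, "dy": -0.0286, "dz": 0.004}, {"dx": 0.0375, "dy": -0.0286, "dz": 0.004}, {"dx": 0.0375, "dy": -0.0286, "dz": 0.004}, {"dx": 0.0375, "dy": -0.0286, "dz": 0.004}, {"dx": 0.0375, "dy": -0.0286, "dz": 0.004}, {"dx": 0.0375, "dy": -0.0286, "dz": 0.004}, {"wz": 9.35}, {"wz": 9.35}, {"wz": 9.35}, {"wz": 9.35}, {"wz": 9.35}, {"wz": 9.35}, {"wz": 9.35}, {"wz": 9.35}, {"wz": 9.35}, {"wz": 9.35}])

```text
schema error: expected keys claw, dx, dy, dz, wx, wy, wz
```

```bash
python3 - <<'E'
from h import *
g=grab("wrist","w1.png"); o=g["o"]; np.savez("w1.npz",**{k:g[k] for k in("p","d","K","R","C")})
print(o["t"],o["eef_pos"],rot(o["tool_rot"]).round(3),o["q"].round(2))
P=cloud(g); hsv=cv2.cvtColor(g["p"],cv2.COLOR_RGB2HSV).astype(int); H,S,V=[hsv[...,i] for i in range(3)]
m=(H>100)&(H<125)&(S>120)&(P[...,2]>.045)&(P[...,2]<.055)
r=cv2.minAreaRect(P[m][:,:2].astype(np.float32)*1000); print("fin top",m.sum(),np.median(P[m],0),r)
m=(P[...,2]>.011)&(P[...,2]<.02)&(S<60); r=cv2.minAreaRect(P[m][:,:2].astype(np.float32)*1000); print("stock",m.sum(),r)
m=((H<8)|(H>172))&(S>110)&(P[...,2]<.015); print("red",m.sum(),np.median(P[m],0))
# stand from stills: robust edge points of wood top by depth-height
b=dict(np.load("b.npz")); hsv=cv2.cvtColor(b["p"],cv2.COLOR_RGB2HSV).astype(int)
m=((hsv[...,1]>75)&(hsv[...,0]<25)).astype(np.uint8); m[:185]=0;m[275:]=0;m[:,:210]=0;m[:,355:]=0
m=cv2.morphologyEx(m,cv2.MORPH_OPEN,np.ones((3,3)))
c=max(cv2.findContours(m,0,1)[0],key=cv2.contourArea); ap=cv2.approxPolyDP(cv2.convexHull(c),3,True)[:,0]
print(np.c_[ap,plane(b,ap,.05)[:,:2].round(3),plane(b,ap,0)[:,:2].round(3)])
P=cloud(b); Z=P[...,2]; q=[]
for u in range(225,336,4):
    col=[v for v in range(225,275) if 0.01<Z[v,u]<.04 and m[v,u]]
    if len(col)>3: q.append(np.median(P[col,u],0))
q=np.array(q); print("face",q[::4].round(4)); f=np.polyfit(q[:,0],q[:,1],1); print(f,np.degrees(np.arctan(f[0])))
E
```

```text
0.1 [ 0.20495577 -0.6425822   0.2553947 ] [[ 0.953  0.304 -0.001]
 [ 0.304 -0.953  0.002]
 [-0.    -0.002 -1.   ]] [ 1.15  0.48  0.02  1.56 -0.01  1.11 -0.08]
fin top 0 [nan nan nan] ((0.0, 0.0), (0.0, 0.0), 0.0)
stock 1067 ((187.28787231445312, -866.9521484375), (480.67041015625, 89.47122955322266), 1.4638452529907227)
red 0 [nan nan nan]
[[ 2.18e+02  2.42e+02  3.66e-01  4.10e-02  3.57e-01  1.09e-01]
 [ 2.42e+02  1.97e+02  4.17e-01  2.25e-01  4.12e-01  3.06e-01]
 [ 2.55e+02  1.85e+02  4.50e-01  2.81e-01  4.47e-01  3.65e-01]
 [ 2.97e+02  1.86e+02  5.59e-01  2.63e-01  5.64e-01  3.46e-01]
 [ 3.44e+02  2.02e+02  6.70e-01  1.73e-01  6.83e-01  2.50e-01]
 [ 3.31e+02  2.71e+02  6.06e-01 -8.60e-02  6.14e-01 -2.80e-02]
 [ 2.21e+02  2.60e+02  3.76e-01 -2.40e-02  3.67e-01  3.90e-02]]
face [[ 0.3796  0.0316  0.0285]
 [ 0.4153  0.0212  0.025 ]
 [ 0.4513  0.0126  0.0266]
 [ 0.4867  0.0018  0.0256]
 [ 0.5219 -0.0076  0.0283]
 [ 0.5568 -0.0169  0.0254]
 [ 0.5916 -0.0248  0.0225]]
[-0.24868125  0.1243008 ] -13.965106996350409
  return _methods._mean(a, axis=axis, dtype=dtype,
  ret = um.true_divide(
```

View pics/w1.png

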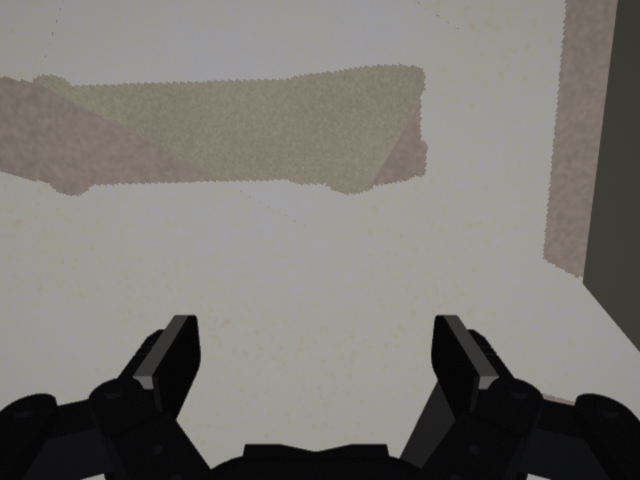

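The move was refused because every row needs all the keys. The picture therefore only shows open fingers over bare desk, with tips at (190,320) and (445,320). The stand's end-face line is measured: y = 0.124 − 0.249x, about −14°. Resending.

drive_tool(increments=[{"claw": 0.085, "dx": 0.0375, "dy": -0.0286, "dz": 0.004, "wx": 0, "wy": 0, "wz": 0}, {"claw": 0.085, "dx": 0.0375, "dy": -0.0286, "dz": 0.004, "wx": 0, "wy": 0, "wz": 0}, {"claw": 0.085, "dx": 0.0375, "dy": -0.0286, "dz": 0.004, "wx": 0, "wy": 0, "wz": 0}, {"claw": 0.085, "dx": 0.0375, "dy": -0.0286, "dz": 0.004, "wx": 0, "wy": 0, "wz": 0}, {"claw": 0.085, "dx": 0.0375, "dy": -0.0286, "dz": 0.004, "wx": 0, "wy": 0, "wz": 0}, {"claw": 0.085, "dx": 0.0375, "dy": -0.0286, "dz": 0.004, "wx": 0, "wy": 0, "wz": 0}, {"claw": 0.085, "dx": 0.0375, "dy": -0.0286, "dz": 0.004, "wx": 0, "wy": 0, "wz": 0}, {"claw": 0.085, "dx": 0.0375, "dy": -0.0286, "dz": 0.004, "wx": 0, "wy": 0, "wz": 0}, {"claw": 0.085, "dx": 0.0375, "dy": -0.0286, "dz": 0.004, "wx": 0, "wy": 0, "wz": 0}, {"claw": 0.085, "dx": 0.0375, "dy": -0.0286, "dz": 0.004, "wx": 0, "wy": 0, "wz": 0}, {"claw": 0.085, "dx": 0, "dy": 0, "dz": 0, "wx": 0, "wy": 0, "wz": 9.35}, {"claw": 0.085, "dx": 0, "dy": 0, "dz": 0, "wx": 0, "wy": 0, "wz": 9.35}, {"claw": 0.085, "dx": 0, "dy": 0, "dz": 0, "wx": 0, "wy": 0, "wz": 9.35}, {"claw": 0.085, "dx": 0, "dy": 0, "dz": 0, "wx": 0, "wy": 0, "wz": 9.35}, {"claw": 0.085, "dx": 0, "dy": 0, "dz": 0, "wx": 0, "wy": 0, "wz": 9.35}, {"claw": 0.085, "dx": 0, "dy": 0, "dz": 0, "wx": 0, "wy": 0, "wz": 9.35}, {"claw": 0.085, "dx": 0, "dy": 0, "dz": 0, "wx": 0, "wy": 0, "wz": 9.35}, {"claw": 0.085, "dx": 0, "dy": 0, "dz": 0, "wx": 0, "wy": 0, "wz": 9.35}, {"claw": 0.085, "dx": 0, "dy": 0, "dz": 0, "wx": 0, "wy": 0, "wz": 9.35}, {"claw": 0.085, "dx": 0, "dy": 0, "dz": 0, "wx": 0, "wy": 0, "wz": 9.35}])

```text
t: 2.65
eef_pos: [0.4753, -0.2565, 0.2161]
tool_rot: [0.0, 0.787, -0.616, -0.0]
contact_force: [-0.1, -0.1, 0.3]
gripper_width: 0.994
grasp_force: 0.0
```

```bash
python3 - <<'E'
from h import *
g=grab("wrist","w2.png"); o=g["o"]; np.savez("w2.npz",**{k:g[k] for k in("p","d","K","R","C")})
T=rot(o["tool_rot"]); print(o["t"],o["eef_pos"],T.round(3),o["q"].round(2))
P=cloud(g); hsv=cv2.cvtColor(g["p"],cv2.COLOR_RGB2HSV).astype(int); H,S,V=[hsv[...,i] for i in range(3)]
m=(H>100)&(H<125)&(S>120)&(P[...,2]>.045)&(P[...,2]<.055)
r=cv2.minAreaRect(P[m][:,:2].astype(np.float32)*1000); print("fin top",m.sum(),np.median(P[m],0),r, "tool offs",(T.T@(np.median(P[m],0)-o["eef_pos"])).round(4))
m=(P[...,2]>.011)&(P[...,2]<.02)&(S<60); r=cv2.minAreaRect(P[m][:,:2].astype(np.float32)*1000); print("stock",m.sum(),r)
m=((H<8)|(H>172))&(S>110)&(P[...,2]<.015); print("red",m.sum(),np.median(P[m],0))
E
```

```text
2.65 [ 0.47531775 -0.25654704  0.21609654] [[ 0.24  -0.971 -0.   ]
 [-0.971 -0.24   0.   ]
 [-0.     0.    -1.   ]] [ 0.27  0.3   0.13  1.93 -0.05  0.92 -2.47]
fin top 909 [ 0.47166392 -0.255196    0.0490093 ] ((471.44183349609375, -254.37115478515625), (16.894554138183594, 29.865846633911133), 17.697126388549805) tool offs [-0.0021  0.0032  0.1671]
stock 4779 ((533.0964965820312, -278.3740234375), (97.15225982666016, 240.84075927734375), 63.76350402832031)
red 225 [ 0.47573706 -0.38060176  0.00360616]
```

View pics/w2.png

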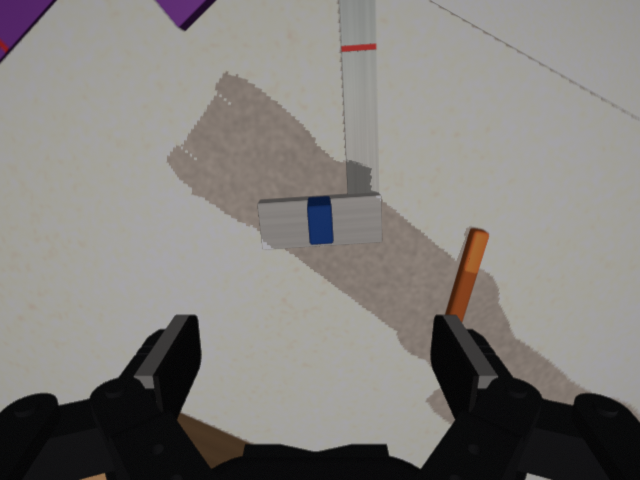

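The view shows the grey square at the middle, with its fin at (320,220), stock (260–380,195–245) and mark (358,47). The marker is at (468,270), clear of the fingers. Joint 7 is near its limit, so I'll take the half-turned grasp.

drive_tool(increments=[{"claw": 0.085, "dx": -0.0027, "dy": 0.0033, "dz": 0, "wx": 0, "wy": 0, "wz": 0}, {"claw": 0.085, "dx": 0, "dy": 0, "dz": 0, "wx": 0, "wy": 0, "wz": -10.22}, {"claw": 0.085, "dx": 0, "dy": 0, "dz": 0, "wx": 0, "wy": 0, "wz": -10.22}, {"claw": 0.085, "dx": 0, "dy": 0, "dz": 0, "wx": 0, "wy": 0, "wz": -10.22}, {"claw": 0.085, "dx": 0, "dy": 0, "dz": 0, "wx": 0, "wy": 0, "wz": -10.22}, {"claw": 0.085, "dx": 0, "dy": 0, "dz": 0, "wx": 0, "wy": 0, "wz": -10.22}, {"claw": 0.085, "dx": 0, "dy": 0, "dz": 0, "wx": 0, "wy": 0, "wz": -10.22}, {"claw": 0.085, "dx": 0, "dy": 0, "dz": 0, "wx": 0, "wy": 0, "wz": -10.22}, {"claw": 0.085, "dx": 0, "dy": 0, "dz": 0, "wx": 0, "wy": 0, "wz": -10.22}, {"claw": 0.085, "dx": 0, "dy": 0, "dz": 0, "wx": 0, "wy": 0, "wz": -10.22}, {"claw": 0.085, "dx": 0, "dy": 0, "dz": 0, "wx": 0, "wy": 0, "wz": -10.22}, {"claw": 0.085, "dx": 0, "dy": 0, "dz": 0, "wx": 0, "wy": 0, "wz": -10.22}, {"claw": 0.085, "dx": 0, "dy": 0, "dz": 0, "wx": 0, "wy": 0, "wz": -10.22}, {"claw": 0.085, "dx": 0, "dy": 0, "dz": 0, "wx": 0, "wy": 0, "wz": -10.22}, {"claw": 0.085, "dx": 0, "dy": 0, "dz": 0, "wx": 0, "wy": 0, "wz": -10.22}, {"claw": 0.085, "dx": 0, "dy": 0, "dz": 0, "wx": 0, "wy": 0, "wz": -10.22}, {"claw": 0.085, "dx": 0, "dy": 0, "dz": 0, "wx": 0, "wy": 0, "wz": -10.22}, {"claw": 0.085, "dx": 0, "dy": 0, "dz": 0, "wx": 0, "wy": 0, "wz": -10.22}, {"claw": 0.085, "dx": 0, "dy": 0, "dz": 0, "wx": 0, "wy": 0, "wz": -10.22}])

```text
t: 5.08
eef_pos: [0.4712, -0.2548, 0.2163]
tool_rot: [-0.0, 0.583, 0.813, -0.0]
contact_force: [-0.0, 0.5, -0.3]
gripper_width: 0.996
grasp_force: 0.0
```

drive_tool(increments=[{"claw": 0.085, "dx": 0, "dy": 0, "dz": 0.04, "wx": 0, "wy": 0, "wz": 0}, {"claw": 0.085, "dx": 0, "dy": 0, "dz": 0.04, "wx": 0, "wy": 0, "wz": 0}, {"claw": 0.085, "dx": 0, "dy": 0, "dz": 0.04, "wx": 0, "wy": 0, "wz": 0}])

```text
t: 5.45
eef_pos: [0.4713, -0.255, 0.0954]
tool_rot: [0.0, 0.585, 0.811, 0.0]
contact_force: [-0.3, 0.1, 0.2]
gripper_width: 0.999
grasp_force: 0.0
```

```bash
python3 - <<'E'
from h import *
o=get_obs(); T=rot(o["tool_rot"]); print(o["t"],o["eef_pos"],T.round(3),o["q"].round(2))
print("y angle",np.degrees(np.arctan2(T[1,1],T[0,1])))
g=grab("wrist"); P=cloud(g); hsv=cv2.cvtColor(g["p"],cv2.COLOR_RGB2HSV).astype(int); H,S,V=[hsv[...,i] for i in range(3)]
m=(H>100)&(H<125)&(S>120)&(P[...,2]>.045)&(P[...,2]<.055)
if m.sum():
    r=cv2.minAreaRect(P[m][:,:2].astype(np.float32)*1000); print("fin top",m.sum(),r,"tool offs",(T.T@(np.array([r[0][0]/1e3,r[0][1]/1e3,.05])-o["eef_pos"])).round(4))
E
```

```text
5.45 [ 0.47134026 -0.25503239  0.09536291] [[-0.314  0.949  0.001]
 [ 0.949  0.314 -0.   ]
 [-0.     0.    -1.   ]] [ 0.7   0.5  -0.4   2.    0.29  0.7   0.44]
y angle 18.33024318138594
fin top 2289 ((470.8807678222656, -252.929443359375), (16.836822509765625, 29.150896072387695), 17.63200569152832) tool offs [0.0022 0.0002 0.0454]
```

drive_tool(increments=[{"claw": 0.085, "dx": 0.001, "dy": 0, "dz": 0.025, "wx": 0, "wy": 0, "wz": 0}, {"claw": 0.085, "dx": 0.001, "dy": 0, "dz": 0.024, "wx": 0, "wy": 0, "wz": 0}, {"claw": 0.0, "dx": 0, "dy": 0, "dz": 0, "wx": 0, "wy": 0, "wz": 0}, {"claw": 0.0, "dx": 0, "dy": 0, "dz": 0, "wx": 0, "wy": 0, "wz": 0}, {"claw": 0.0, "dx": 0, "dy": 0, "dz": 0, "wx": 0, "wy": 0, "wz": 0}, {"claw": 0.0, "dx": 0, "dy": 0, "dz": 0, "wx": 0, "wy": 0, "wz": 0}, {"claw": 0.0, "dx": 0, "dy": 0, "dz": 0, "wx": 0, "wy": 0, "wz": 0}, {"claw": 0.0, "dx": 0, "dy": 0, "dz": 0, "wx": 0, "wy": 0, "wz": 0}], newtons=70)

```text
t: 6.5
eef_pos: [0.4718, -0.2533, 0.0485]
tool_rot: [0.001, 0.587, 0.81, 0.0]
contact_force: [-1.9, 0.6, 6.1]
gripper_width: 0.196
grasp_force: 69.6
```

```bash
python3 - <<'E'
from h import *
# stand edges: end-face line from side depth, scene check, corners from top edge
for n in "ab":
    g=dict(np.load(n+".npz")); P=cloud(g); hsv=cv2.cvtColor(g["p"],cv2.COLOR_RGB2HSV).astype(int)
    w=(hsv[...,1]>70)&(hsv[...,0]<28); top=w&(abs(P[...,2]-.05)<.003)&(P[...,0]>.3)&(P[...,0]<.75)&(abs(P[...,1])<.35)
    sx=np.array([-.241,-.970]); sy=np.array([.970,-.241]); q=P[top][:,:2]
    X=q@sx; Y=q@sy; e=[]
    for lo in np.arange(Y.min()+.01,Y.max()-.01,.01):
        k=(Y>=lo)&(Y<lo+.01)
        if k.sum()>8: e.append((lo+.005,np.percentile(X[k],98)))
    e=np.array(e); f=np.polyfit(e[:,0],e[:,1],1); print(n,"x-edge resid angle",np.degrees(np.arctan(f[0])),"X at Y",e[::5].round(4).tolist(),"Yrange",np.percentile(Y,[0.5,99.5]))
    bt=(abs(P[...,2]-.062)<.003)&(P[...,0]>.35)&(P[...,0]<.65)&(P[...,1]>-.05)&(P[...,1]<.3); q=P[bt][:,:2]
    print("board X",np.percentile(q@sx,[1,99]),"Y",np.percentile(q@sy,[1,99]))
    r=cv2.minAreaRect(q[(abs(q@sy-np.median(q@sy))<.08)].astype(np.float32)*1000); print("board rect",r)
g=dict(np.load("b.npz")); sx=np.array([-.241,-.970])
print("side corners top", [(plane(g,uv,z)[0].round(4),(plane(g,uv,z)[0,:2]@sx).round(4)) for uv,z in [((221,260),0),((331,271),0)]])
E
```

```text
a x-edge resid angle 0.38124432466520475 X at Y [[0.3644, -0.121], [0.4144, -0.12], [0.4644, -0.1178], [0.5144, -0.121], [0.5644, -0.1172]] Yrange [0.36478752 0.61172693]
board X [-0.36960589 -0.13409849] Y [0.36697429 0.48583472]
board rect ((475.5809631347656, 141.76016235351562), (240.21734619140625, 122.03253936767578), 72.81421661376953)
b x-edge resid angle 0.46900210790408886 X at Y [[0.359, -0.1212], [0.409, -0.1194], [0.459, -0.118], [0.509, -0.12], [0.559, -0.1172]] Yrange [0.34779778 0.60572851]
board X [-0.36371564 -0.13434489] Y [0.36481853 0.47951961]
board rect ((471.3099060058594, 145.2541961669922), (249.1416015625, 112.00116729736328), 72.59259796142578)
side corners top [(array([0.367 , 0.0385, 0.    ]), np.float64(-0.1258)), (array([ 0.6137, -0.0278, -0.    ]), np.float64(-0.1209))]
```

Gripped. Next: lift, turn −32.4° and carry it to 25 mm off the end face.

drive_tool(increments=[{"claw": 0, "dx": 0, "dy": 0, "dz": -0.015, "wx": 0, "wy": 0, "wz": 0}, {"claw": 0, "dx": 0, "dy": 0, "dz": -0.015, "wx": 0, "wy": 0, "wz": 0}, {"claw": 0, "dx": 0, "dy": 0, "dz": 0, "wx": 0, "wy": 0, "wz": 6.48}, {"claw": 0, "dx": 0, "dy": 0, "dz": 0, "wx": 0, "wy": 0, "wz": 6.48}, {"claw": 0, "dx": 0, "dy": 0, "dz": 0, "wx": 0, "wy": 0, "wz": 6.48}, {"claw": 0, "dx": 0, "dy": 0, "dz": 0, "wx": 0, "wy": 0, "wz": 6.48}, {"claw": 0, "dx": 0, "dy": 0, "dz": 0, "wx": 0, "wy": 0, "wz": 6.48}, {"claw": 0, "dx": 0.0248, "dy": 0.0032, "dz": 0, "wx": 0, "wy": 0, "wz": 0}, {"claw": 0, "dx": 0.0248, "dy": 0.0032, "dz": 0, "wx": 0, "wy": 0, "wz": 0}, {"claw": 0, "dx": 0.0248, "dy": 0.0032, "dz": 0, "wx": 0, "wy": 0, "wz": 0}, {"claw": 0, "dx": 0.0248, "dy": 0.0032, "dz": 0, "wx": 0, "wy": 0, "wz": 0}, {"claw": 0, "dx": 0.0248, "dy": 0.0032, "dz": 0, "wx": 0, "wy": 0, "wz": 0}, {"claw": 0, "dx": 0.0248, "dy": 0.0032, "dz": 0, "wx": 0, "wy": 0, "wz": 0}, {"claw": 0, "dx": 0.0248, "dy": 0.0032, "dz": 0, "wx": 0, "wy": 0, "wz": 0}, {"claw": 0, "dx": 0.0248, "dy": 0.0032, "dz": 0, "wx": 0, "wy": 0, "wz": 0}, {"claw": 0, "dx": 0, "dy": 0, "dz": 0, "wx": 0, "wy": 0, "wz": 0}])

```text
t: 8.5
eef_pos: [0.5458, -0.0642, 0.0784]
tool_rot: [-0.0, 0.788, 0.616, 0.001]
contact_force: [-0.1, -0.2, -2.7]
gripper_width: 0.196
grasp_force: 68.5
```

```bash
cat > edge.py <<'E'
from h import *
def look(f=None):
    g=grab("wrist",f); o=g["o"]; T=rot(o["tool_rot"]); P=cloud(g); hsv=cv2.cvtColor(g["p"],cv2.COLOR_RGB2HSV).astype(int)
    Q=(P-o["eef_pos"])@T   # tool coords
    print(o["t"],o["eef_pos"].round(4),"F",o["contact_force"].round(1),"xang",np.degrees(np.arctan2(T[1,0],T[0,0])).round(2),"q",o["q"].round(2))
    w=(hsv[...,1]>60)&(hsv[...,0]<28)&(abs(P[...,2]-.05)<.004)&(g["d"]>0); q=Q[w]; e=[]
    for lo in np.arange(-.12,.12,.008):
        k=(q[:,1]>=lo)&(q[:,1]<lo+.008)
        if k.sum()>20: e.append((lo+.004,np.percentile(q[k,0],1)))
    e=np.array(e)
    if len(e)>3:
        f=np.polyfit(e[:,0],e[:,1],1); print("edge tool x at y=0:",f[1].round(4),"angle of edge vs tool y (deg)",np.degrees(np.arctan(f[0])).round(2),e[::3].round(4).tolist())
    return g,Q,P,hsv
E
python3 - <<'E'
from edge import *
g,Q,P,hsv=look("w3.png")
E
```

```text
8.5 [ 0.5458 -0.0642  0.0784] F [-0.1 -0.2 -2.7] xang 75.98 q [ 0.21  0.52 -0.26  1.98  0.21  0.66 -0.43]
edge tool x at y=0: 0.0505 angle of edge vs tool y (deg) -1.34 [[-0.116, 0.0529], [-0.092, 0.0525], [-0.068, 0.0527], [-0.044, 0.0518], [-0.02, 0.0511], [0.004, 0.0505], [0.028, 0.0497], [0.052, 0.0491]]
```

View pics/w3.png

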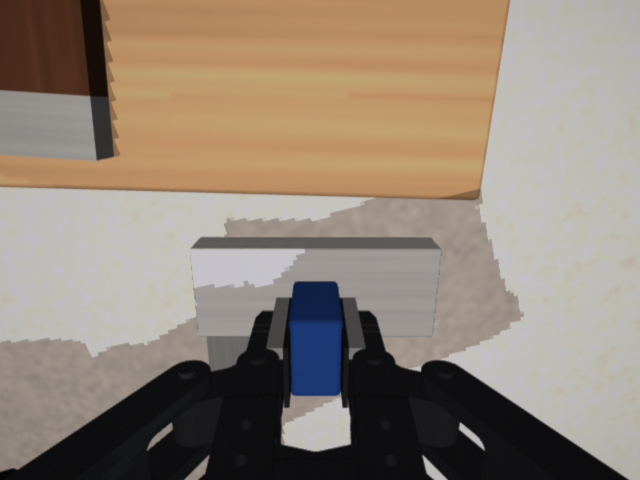

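The stock is at (195–440, 240–335) and held square. The stand's edge runs (0,187)→(478,197), 1.3° off the tool. The stock's end is inside the stand corner (478,197), and the board (≤112) is well clear of the blade at (225,345). I'll turn 1.3°, lower and approach.

drive_tool(increments=[{"claw": 0, "dx": 0, "dy": 0, "dz": 0.014, "wx": 0, "wy": 0, "wz": 1.3}, {"claw": 0, "dx": 0, "dy": 0, "dz": 0.01, "wx": 0, "wy": 0, "wz": 0}, {"claw": 0, "dx": 0, "dy": 0, "dz": 0.005, "wx": 0, "wy": 0, "wz": 0}, {"claw": 0, "dx": 0.01, "dy": 0, "dz": 0, "wx": 0, "wy": 0, "wz": 0}, {"claw": 0, "dx": 0.007, "dy": 0, "dz": 0, "wx": 0, "wy": 0, "wz": 0}, {"claw": 0, "dx": 0, "dy": 0, "dz": 0, "wx": 0, "wy": 0, "wz": 0}, {"claw": 0, "dx": 0, "dy": 0, "dz": 0, "wx": 0, "wy": 0, "wz": 0}])

```text
t: 9.43
eef_pos: [0.5499, -0.0501, 0.0485]
tool_rot: [0.0, 0.796, 0.605, 0.001]
contact_force: [0.4, 0.1, 3.0]
gripper_width: 0.2
grasp_force: 69.4
```

```bash
python3 - <<'E'
from edge import *
g,Q,P,hsv=look("w4.png")
E
```

```text
9.425 [ 0.5499 -0.0501  0.0485] F [0.4 0.1 3. ] xang 74.47 q [ 0.16  0.57 -0.24  1.98  0.22  0.61 -0.49]
edge tool x at y=0: 0.0363 angle of edge vs tool y (deg) 0.13 [[-0.1, 0.0353], [-0.076, 0.0359], [-0.052, 0.0366], [-0.028, 0.0365], [-0.004, 0.0365], [0.02, 0.0364], [0.044, 0.0361]]
```

drive_tool(increments=[{"claw": 0, "dx": 0.003, "dy": 0, "dz": 0, "wx": 0, "wy": 0, "wz": 0}, {"claw": 0, "dx": 0.003, "dy": 0, "dz": 0, "wx": 0, "wy": 0, "wz": 0}, {"claw": 0, "dx": 0.001, "dy": 0, "dz": 0, "wx": 0, "wy": 0, "wz": 0}, {"claw": 0, "dx": 0, "dy": 0, "dz": 0, "wx": 0, "wy": 0, "wz": 0}])

```text
t: 9.98
eef_pos: [0.551, -0.0455, 0.0485]
tool_rot: [0.001, 0.797, 0.604, -0.001]
contact_force: [-0.7, -4.1, 6.5]
gripper_width: 0.195
grasp_force: 69.8
```

drive_tool(increments=[{"claw": 0, "dx": 0.001, "dy": 0, "dz": 0, "wx": 0, "wy": 0, "wz": 0}, {"claw": 0, "dx": 0.001, "dy": 0, "dz": 0, "wx": 0, "wy": 0, "wz": 0}, {"claw": 0, "dx": 0, "dy": 0, "dz": 0, "wx": 0, "wy": 0, "wz": 0}])

```text
t: 10.35
eef_pos: [0.5514, -0.0438, 0.0485]
tool_rot: [0.001, 0.797, 0.604, -0.001]
contact_force: [-1.8, -3.5, 5.9]
gripper_width: 0.199
grasp_force: 69.9
```

drive_tool(increments=[{"claw": 0, "dx": 0.001, "dy": 0, "dz": 0, "wx": 0, "wy": 0, "wz": 0}, {"claw": 0, "dx": 0.001, "dy": 0, "dz": 0, "wx": 0, "wy": 0, "wz": 0}, {"claw": 0, "dx": 0, "dy": 0, "dz": 0, "wx": 0, "wy": 0, "wz": 0}])

```text
t: 10.72
eef_pos: [0.5516, -0.043, 0.0486]
tool_rot: [0.001, 0.797, 0.604, -0.001]
contact_force: [-2.8, -7.6, 7.3]
gripper_width: 0.2
grasp_force: 70.0
```

drive_tool(increments=[{"claw": 0, "dx": 0.001, "dy": 0, "dz": 0, "wx": 0, "wy": 0, "wz": 0}, {"claw": 0, "dx": 0, "dy": 0, "dz": 0, "wx": 0, "wy": 0, "wz": 0}, {"claw": 0, "dx": 0, "dy": 0, "dz": 0, "wx": 0, "wy": 0, "wz": 0}])

```text
t: 11.1
eef_pos: [0.5517, -0.043, 0.0486]
tool_rot: [0.001, 0.797, 0.604, -0.002]
contact_force: [-3.2, -8.4, 8.6]
gripper_width: 0.194
grasp_force: 70.2
```

drive_tool(increments=[{"claw": 0, "dx": 0.001, "dy": 0, "dz": 0, "wx": 0, "wy": 0, "wz": 0}, {"claw": 0, "dx": 0, "dy": 0, "dz": 0, "wx": 0, "wy": 0, "wz": 0}, {"claw": 0, "dx": 0, "dy": 0, "dz": 0, "wx": 0, "wy": 0, "wz": 0}])

```text
t: 11.48
eef_pos: [0.5517, -0.0429, 0.0486]
tool_rot: [0.001, 0.797, 0.604, -0.002]
contact_force: [-2.7, -11.0, 9.2]
gripper_width: 0.194
grasp_force: 70.3
```

```bash
python3 - <<'E'
from edge import *
g,Q,P,hsv=look("w5.png"); print(g["o"]["torque"])
E
```

```text
11.475 [ 0.5517 -0.0429  0.0486] F [ -2.7 -11.    9.2] xang 74.25 q [ 0.14  0.57 -0.23  1.98  0.23  0.61 -0.51]
edge tool x at y=0: 0.0292 angle of edge vs tool y (deg) 0.43 [[-0.1, 0.0277], [-0.076, 0.0284], [-0.052, 0.0294], [-0.028, 0.0293], [-0.004, 0.0293], [0.02, 0.0293], [0.044, 0.0293]]
[-2.28700828  0.6278744   0.1657848 ]
```

View pics/w5.png

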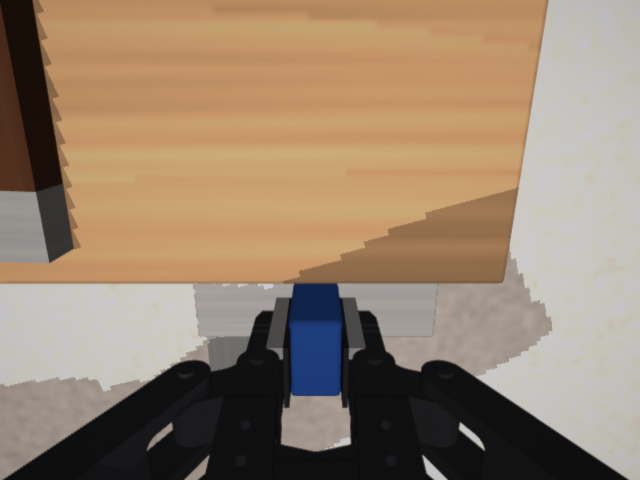

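The stock is against the stand: the stand edge at row 282 lies over the stock's flush side (195–437), parallel to it, and motion has stopped with about 11 N. I'll seat it a little harder, let go and rise.

drive_tool(increments=[{"claw": 0, "dx": 0.0015, "dy": 0, "dz": 0, "wx": 0, "wy": 0, "wz": 0}, {"claw": 0, "dx": 0.0015, "dy": 0, "dz": 0, "wx": 0, "wy": 0, "wz": 0}, {"claw": 0, "dx": 0, "dy": 0, "dz": 0, "wx": 0, "wy": 0, "wz": 0}, {"claw": 0, "dx": -0.003, "dy": 0, "dz": -0.0015, "wx": 0, "wy": 0, "wz": 0}, {"claw": 0.045, "dx": 0, "dy": 0, "dz": 0, "wx": 0, "wy": 0, "wz": 0}, {"claw": 0.045, "dx": 0, "dy": 0, "dz": 0, "wx": 0, "wy": 0, "wz": 0}, {"claw": 0.045, "dx": 0, "dy": 0, "dz": 0, "wx": 0, "wy": 0, "wz": 0}, {"claw": 0.045, "dx": 0, "dy": 0, "dz": 0, "wx": 0, "wy": 0, "wz": 0}])

```text
t: 12.52
eef_pos: [0.5527, -0.0375, 0.0497]
tool_rot: [-0.0, 0.796, 0.605, 0.0]
contact_force: [-0.1, 1.2, 0.5]
gripper_width: 0.527
grasp_force: 0.0
```

drive_tool(increments=[{"claw": 0.045, "dx": 0, "dy": 0, "dz": -0.02, "wx": 0, "wy": 0, "wz": 0}, {"claw": 0.045, "dx": 0, "dy": 0, "dz": -0.03, "wx": 0, "wy": 0, "wz": 0}, {"claw": 0.06, "dx": 0, "dy": 0, "dz": -0.04, "wx": 0, "wy": 0, "wz": 0}, {"claw": 0.06, "dx": 0, "dy": 0, "dz": -0.04, "wx": 0, "wy": 0, "wz": 0}, {"claw": 0.06, "dx": 0, "dy": 0, "dz": -0.03, "wx": 0, "wy": 0, "wz": 0}, {"claw": 0.06, "dx": 0, "dy": 0, "dz": 0, "wx": 0, "wy": 0, "wz": 0}])

```text
t: 13.28
eef_pos: [0.5543, -0.0377, 0.2124]
tool_rot: [0.002, 0.796, 0.605, 0.002]
contact_force: [0.7, 0.9, -0.1]
gripper_width: 0.706
grasp_force: 0.0
```

```bash
python3 - <<'E'
from edge import *
g,Q,P,hsv=look("w6.png")
H,S,V=[hsv[...,i] for i in range(3)]
m=(H>100)&(H<125)&(S>120)&(abs(P[...,2]-.05)<.005); r=cv2.minAreaRect(P[m][:,:2].astype(np.float32)*1000); print("fin",r)
s=grab("side","side2.png"); cv2.imwrite("pics/side2c.png",cv2.resize(s["p"][170:350,200:400,::-1],None,fx=3,fy=3,interpolation=cv2.INTER_CUBIC))
np.savez("b2.npz",**{k:s[k] for k in("p","d","K","R","C")})
hs=cv2.cvtColor(s["p"],cv2.COLOR_RGB2HSV).astype(int)
m=((hs[...,0]<8)|(hs[...,0]>172))&(hs[...,1]>90); m[:250]=0; v,u=np.nonzero(m); P2=plane(s,np.c_[u,v],.004); k=(P2[:,0]<.6)&(P2[:,1]<-.1)
print("mark",k.sum(),np.median(P2[k],0))
E
```

```text
13.275 [ 0.5543 -0.0377  0.2124] F [ 0.7  0.9 -0.1] xang 74.46 q [ 0.19  0.34 -0.29  1.88  0.12  0.93 -0.43]
edge tool x at y=0: 0.0235 angle of edge vs tool y (deg) 0.25 [[-0.116, 0.0226], [-0.092, 0.0225], [-0.068, 0.024], [-0.044, 0.024], [-0.02, 0.0236], [0.004, 0.0234], [0.028, 0.0231], [0.052, 0.0231]]
fin ((640.628662109375, -3.7662506103515625), (225.60464477539062, 31.11722183227539), 23.406234741210938)
mark 20 [ 0.47922886 -0.15149523  0.004     ]
```

View pics/side2c.png

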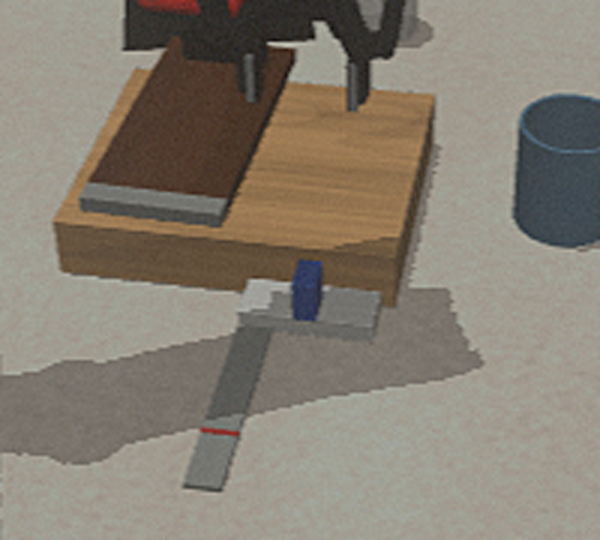

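The square lies flat with its stock (245–380, 285–335 in the crop) against the end face, fin up and blade outward, mark at (220,431). Next I'll hover over the board's bar.

drive_tool(increments=[{"claw": 0.07, "dx": 0.02475, "dy": -0.01235, "dz": 0, "wx": 0, "wy": 0, "wz": 0}, {"claw": 0.07, "dx": 0.02475, "dy": -0.01235, "dz": 0, "wx": 0, "wy": 0, "wz": 0}, {"claw": 0.07, "dx": 0.02475, "dy": -0.01235, "dz": 0, "wx": 0, "wy": 0, "wz": 0}, {"claw": 0.07, "dx": 0.02475, "dy": -0.01235, "dz": 0, "wx": 0, "wy": 0, "wz": 0}, {"claw": 0.07, "dx": 0.02475, "dy": -0.01235, "dz": 0, "wx": 0, "wy": 0, "wz": 0}, {"claw": 0.07, "dx": 0.02475, "dy": -0.01235, "dz": 0, "wx": 0, "wy": 0, "wz": 0}, {"claw": 0.07, "dx": 0.02475, "dy": -0.01235, "dz": 0, "wx": 0, "wy": 0, "wz": 0}, {"claw": 0.07, "dx": 0.02475, "dy": -0.01235, "dz": 0, "wx": 0, "wy": 0, "wz": 0}, {"claw": 0.07, "dx": 0.02475, "dy": -0.01235, "dz": 0, "wx": 0, "wy": 0, "wz": 0}, {"claw": 0.07, "dx": 0.02475, "dy": -0.01235, "dz": 0, "wx": 0, "wy": 0, "wz": 0}, {"claw": 0.07, "dx": 0, "dy": 0, "dz": 0, "wx": 0, "wy": 0, "wz": -9.8}, {"claw": 0.07, "dx": 0, "dy": 0, "dz": 0, "wx": 0, "wy": 0, "wz": -9.8}, {"claw": 0.07, "dx": 0, "dy": 0, "dz": 0, "wx": 0, "wy": 0, "wz": -9.8}, {"claw": 0.07, "dx": 0, "dy": 0, "dz": 0, "wx": 0, "wy": 0, "wz": -9.8}, {"claw": 0.07, "dx": 0, "dy": 0, "dz": 0, "wx": 0, "wy": 0, "wz": -9.8}, {"claw": 0.07, "dx": 0, "dy": 0, "dz": 0, "wx": 0, "wy": 0, "wz": -9.8}, {"claw": 0.07, "dx": 0, "dy": 0, "dz": 0, "wx": 0, "wy": 0, "wz": -9.8}, {"claw": 0.07, "dx": 0, "dy": 0, "dz": 0, "wx": 0, "wy": 0, "wz": -9.8}, {"claw": 0.07, "dx": 0, "dy": 0, "dz": 0, "wx": 0, "wy": 0, "wz": -9.8}, {"claw": 0.07, "dx": 0, "dy": 0, "dz": 0, "wx": 0, "wy": 0, "wz": 0}])

```text
t: 15.88
eef_pos: [0.4994, 0.2331, 0.2083]
tool_rot: [-0.001, 0.152, 0.988, -0.0]
contact_force: [-0.2, -0.3, 0.2]
gripper_width: 0.818
grasp_force: 0.0
```

```bash
python3 - <<'E'
from edge import *
g,Q,P,hsv=look("w7.png"); H,S,V=[hsv[...,i] for i in range(3)]; T=rot(g["o"]["tool_rot"])
def rect(m,nm):
    m=cv2.morphologyEx(m.astype(np.uint8),cv2.MORPH_OPEN,np.ones((3,3))); k,l,s,c=cv2.connectedComponentsWithStats(m)
    if k<2: print(nm,"none"); return
    i=1+np.argmax(s[1:,4]); q=P[l==i]; r=cv2.minAreaRect(q[:,:2].astype(np.float32)*1000); print(nm,s[i,4],"px",c[i].round(),"rect",np.round(r[0],1),np.round(r[1],1),round(r[2],2),"z",np.median(q[:,2]).round(4),"tool",((np.array([r[0][0]/1e3,r[0][1]/1e3,.09])-g["o"]["eef_pos"])@T).round(4))
near=(np.hypot(Q[...,0],Q[...,1])<.25)&(g["d"]>0)
rect(near&(abs(P[...,2]-.094)<.004)&(V<90),"bar")
rect(near&(abs(P[...,2]-.062)<.003),"board")
rect(near&(abs(P[...,2]-.050)<.003)&(S>60),"stand")
# square in side view
s=grab("side"); Ps=cloud(s); hs=cv2.cvtColor(s["p"],cv2.COLOR_RGB2HSV).astype(int)
m=(abs(Ps[...,2]-.016)<.003)&(hs[...,1]<60)&(Ps[...,0]>.45)&(Ps[...,0]<.65)&(Ps[...,1]<.0)&(Ps[...,1]>-.12)
r=cv2.minAreaRect(Ps[m][:,:2].astype(np.float32)*1000); print("stock",m.sum(),r)
m=((hs[...,0]<8)|(hs[...,0]>172))&(hs[...,1]>90); m[:250]=0; v,u=np.nonzero(m); P2=plane(s,np.c_[u,v],.004); k=(P2[:,0]<.6)&(P2[:,1]<-.1)
r=cv2.minAreaRect(P2[k][:,:2].astype(np.float32)*1000); print("mark",k.sum(),P2[k].mean(0),r)
E
```

```text
15.875 [0.4994 0.2331 0.2083] F [-0.2 -0.3  0.2] xang 162.57 q [ 0.02  0.42 -0.72  1.86  0.33  0.98  0.43]
edge tool x at y=0: -0.2089 angle of edge vs tool y (deg) -37.25 [[-0.116, -0.0966], [-0.092, -0.178], [-0.068, -0.1838], [-0.044, -0.1828], [-0.02, -0.1821]]
bar 3492 px [323. 247.] rect [503.8 236.9] [19.8 69.8] 72.29 z 0.093 tool [-0.0034  0.0052  0.1183]
board 49900 px [173. 227.] rect [475.  145.7] [241.4 110.8] 72.25 z 0.0612 tool [-0.0032 -0.0905  0.1184]
stand 12281 px [265. 373.] rect [604.7 150.7] [ 93.3 122.8] 72.83 z 0.0491 tool [-0.1255 -0.0469  0.118 ]
stock 434 ((549.3966674804688, -36.74654769897461), (44.594852447509766, 100.23905181884766), 75.5003662109375)
mark 18 [ 0.48023272 -0.15149413  0.004     ] ((480.222900390625, -151.4932098388672), (2.8414576053619385, 24.533275604248047), 83.8228530883789)
```

View pics/w7.png

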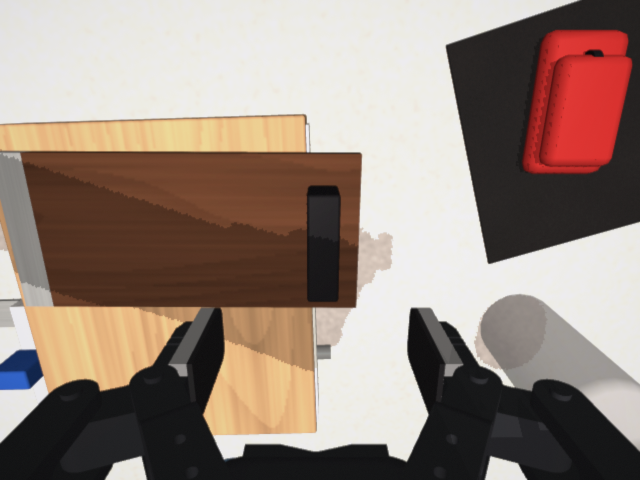

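The board's bar is at (323,245), strip at (20,230), mouse at (580,100) and bottle at (515,330), both clear of the fingers. The board is 241×111 mm, as it should be, about 2.7° off the stand's axis. I'll take the bar.

drive_tool(increments=[{"claw": 0.07, "dx": -0.0034, "dy": 0.0052, "dz": 0.03, "wx": 0, "wy": 0, "wz": 0.3}, {"claw": 0.07, "dx": 0, "dy": 0, "dz": 0.03, "wx": 0, "wy": 0, "wz": 0}, {"claw": 0.07, "dx": 0, "dy": 0, "dz": 0.03, "wx": 0, "wy": 0, "wz": 0}, {"claw": 0.07, "dx": 0, "dy": 0, "dz": 0.015, "wx": 0, "wy": 0, "wz": 0}, {"claw": 0.07, "dx": 0, "dy": 0, "dz": 0.0125, "wx": 0, "wy": 0, "wz": 0}, {"claw": 0.07, "dx": 0, "dy": 0, "dz": 0, "wx": 0, "wy": 0, "wz": 0}, {"claw": 0, "dx": 0, "dy": 0, "dz": 0, "wx": 0, "wy": 0, "wz": 0}, {"claw": 0, "dx": 0, "dy": 0, "dz": 0, "wx": 0, "wy": 0, "wz": 0}, {"claw": 0, "dx": 0, "dy": 0, "dz": 0, "wx": 0, "wy": 0, "wz": 0}, {"claw": 0, "dx": 0, "dy": 0, "dz": 0, "wx": 0, "wy": 0, "wz": 0}, {"claw": 0, "dx": 0, "dy": 0, "dz": 0, "wx": 0, "wy": 0, "wz": 0}, {"claw": 0, "dx": 0, "dy": 0, "dz": 0, "wx": 0, "wy": 0, "wz": 0}], newtons=90)

```text
t: 17.48
eef_pos: [0.5052, 0.2372, 0.0932]
tool_rot: [0.001, 0.154, 0.988, -0.0]
contact_force: [-1.7, -2.1, 5.2]
gripper_width: 0.218
grasp_force: 88.4
```

```bash
python3 - <<'E'
from h import *
o=get_obs(); T=rot(o["tool_rot"]); print(o["eef_pos"].round(4),T.round(4),"xang",np.degrees(np.arctan2(T[1,0],T[0,0])),o["contact_force"],o["torque"])
E
```

```text
[0.5052 0.2372 0.0932] [[-9.528e-01  3.036e-01  9.000e-04]
 [ 3.036e-01  9.528e-01 -6.000e-04]
 [-1.100e-03 -3.000e-04 -1.000e+00]] xang 162.3258936629851 [-1.68850126 -2.11293876  5.21489649] [-0.42393097  0.27796428 -0.0706487 ]
```

drive_tool(increments=[{"claw": 0, "dx": 0, "dy": -0.003, "dz": 0, "wx": 0, "wy": 0, "wz": -0.9}, {"claw": 0, "dx": 0, "dy": -0.006, "dz": 0, "wx": 0, "wy": 0, "wz": -0.9}, {"claw": 0, "dx": 0, "dy": -0.008, "dz": 0, "wx": 0, "wy": 0, "wz": -0.9}, {"claw": 0, "dx": 0.0006, "dy": -0.009, "dz": 0, "wx": 0, "wy": 0, "wz": 0}, {"claw": 0, "dx": 0.0006, "dy": -0.009, "dz": 0, "wx": 0, "wy": 0, "wz": 0}, {"claw": 0, "dx": 0.0006, "dy": -0.009, "dz": 0, "wx": 0, "wy": 0, "wz": 0}, {"claw": 0, "dx": 0.0006, "dy": -0.009, "dz": 0, "wx": 0, "wy": 0, "wz": 0}, {"claw": 0, "dx": 0.0006, "dy": -0.009, "dz": 0, "wx": 0, "wy": 0, "wz": 0}, {"claw": 0, "dx": 0, "dy": 0, "dz": 0, "wx": 0, "wy": 0, "wz": 0}], newtons=110)

```text
t: 18.6
eef_pos: [0.4863, 0.1785, 0.0932]
tool_rot: [0.001, 0.13, 0.992, 0.001]
contact_force: [-0.8, 0.9, 7.2]
gripper_width: 0.215
grasp_force: 108.6
```

```bash
cat > fin.py <<'E'
from h import *
import sys
o=get_obs(); T=rot(o["tool_rot"]); print(o["t"],o["eef_pos"].round(4),"xang",np.degrees(np.arctan2(T[1,0],T[0,0])).round(2),"z",T[:,2].round(4),o["contact_force"].round(1),o["torque"].round(2),o["q"].round(2))
sx=np.array([-.2588,-.9659]); sy=np.array([.9659,-.2588])
for n in ("side","scene"):
    s=grab(n,"%s_%s.png"%(n,sys.argv[1])); P=cloud(s); hs=cv2.cvtColor(s["p"],cv2.COLOR_RGB2HSV).astype(int); X=P[...,:2]@sx; Y=P[...,:2]@sy
    b=(s["d"]>0)&(abs(P[...,2]-.062)<.008)&(Y>.34)&(Y<.485)&(X>-.4)&(X<.08)
    e=[]
    for lo in np.arange(.365,.475,.01):
        k=b&(Y>=lo)&(Y<lo+.01)
        if k.sum()>8: e.append((lo+.005,np.percentile(X[k],98),np.median(P[...,2][k&(X>np.percentile(X[k],70))])))
    e=np.array(e); f=np.polyfit(e[:,0],e[:,1],1); print(n,"front x",np.median(e[:,1]).round(4),"angle",np.degrees(np.arctan(f[0])).round(2),"z front",np.median(e[:,2]).round(4),"Y",np.percentile(Y[b],[1,99]).round(3))
    zz=P[b&(X<np.median(e[:,1])-.03)]; A=np.c_[zz[:,:2]@sx,zz[:,:2]@sy,np.ones(len(zz))]; print("  board slope deg x,y",np.degrees(np.linalg.lstsq(A,zz[:,2],rcond=None)[0][:2]).round(2))
    m=((hs[...,0]<10)|(hs[...,0]>170))&(hs[...,1]>80); v,u=np.nonzero(m); q=plane(s,np.c_[u,v],.004)[:,:2]; k=(abs(q@sx-.02)<.025)&(abs(q@sy-.503)<.03)
    if k.sum(): print("  mark",k.sum(),(q[k]@sx).mean().round(4),(q[k]@sy).mean().round(4))
    k=(abs(P[...,2]-.016)<.003)&(hs[...,1]<60)&(abs(Y-.545)<.06)&(abs(X+.107)<.04)
    if k.sum()>20: r=cv2.minAreaRect(P[k][:,:2].astype(np.float32)*1000); print("  stock",r)
E
python3 fin.py m1
```

```text
18.6 [0.4863 0.1785 0.0932] xang 165.06 z [ 2.2e-03  9.0e-04 -1.0e+00] [-0.8  0.9  7.2] [0.26 0.07 0.09] [ 0.05  0.53 -0.65  2.03  0.47  0.73  0.42]
side front x -0.083 angle -0.71 z front 0.0616 Y [0.365 0.475]
  board slope deg x,y [-0.22 -0.27]
  mark 21 0.0219 0.5024
  stock ((549.4417724609375, -36.41478729248047), (44.52686309814453, 99.92304992675781), 73.62303924560547)
scene front x -0.0839 angle -0.32 z front 0.0619 Y [0.368 0.481]
  board slope deg x,y [-0.05 -0.84]
  mark 8 0.0258 0.5076
  stock ((554.08349609375, -38.528263092041016), (38.99452209472656, 104.2662582397461), 72.85336303710938)
```

drive_tool(increments=[{"claw": 0, "dx": 0.0002, "dy": -0.007, "dz": 0, "wx": 0, "wy": 0, "wz": 0}, {"claw": 0, "dx": 0.0002, "dy": -0.009, "dz": 0.0002, "wx": 0, "wy": 0, "wz": 0}, {"claw": 0, "dx": 0.0002, "dy": -0.009, "dz": 0.0002, "wx": 0, "wy": 0, "wz": 0}, {"claw": 0, "dx": 0.0002, "dy": -0.009, "dz": 0.0002, "wx": 0, "wy": 0, "wz": 0}, {"claw": 0, "dx": 0.0002, "dy": -0.009, "dz": 0.0002, "wx": 0, "wy": 0, "wz": 0}, {"claw": 0, "dx": 0.0002, "dy": -0.009, "dz": 0.0002, "wx": 0, "wy": 0, "wz": 0}, {"claw": 0, "dx": 0.0002, "dy": -0.009, "dz": 0.0002, "wx": 0, "wy": 0, "wz": 0}, {"claw": 0, "dx": 0.0002, "dy": -0.009, "dz": 0.0002, "wx": 0, "wy": 0, "wz": 0}, {"claw": 0, "dx": 0.0002, "dy": -0.009, "dz": 0.0002, "wx": 0, "wy": 0, "wz": 0}, {"claw": 0, "dx": 0.0002, "dy": -0.009, "dz": 0.0002, "wx": 0, "wy": 0, "wz": 0}, {"claw": 0, "dx": 0.0002, "dy": -0.007, "dz": 0, "wx": 0, "wy": 0, "wz": 0}, {"claw": 0, "dx": 0, "dy": 0, "dz": 0, "wx": 0, "wy": 0, "wz": 0}, {"claw": 0, "dx": 0, "dy": 0, "dz": 0, "wx": 0, "wy": 0, "wz": 0}])

```text
t: 20.32
eef_pos: [0.4624, 0.0904, 0.0932]
tool_rot: [0.004, 0.129, 0.992, 0.003]
contact_force: [1.7, 8.6, 17.5]
gripper_width: 0.214
grasp_force: 110.2
```

```bash
python3 fin.py m2; python3 - <<'E'
import cv2
p=cv2.imread("pics/side_m2.png"); cv2.imwrite("pics/s2c.png",cv2.resize(p[200:340,200:350],None,fx=4,fy=4,interpolation=cv2.INTER_CUBIC))
E
```

```text
20.325 [0.4624 0.0904 0.0932] xang 165.14 z [ 0.0082  0.0047 -1.    ] [ 1.7  8.6 17.5] [ 1.26 -0.03 -0.08] [ 0.22  0.46 -0.66  2.14  0.45  0.67  0.57]
side front x 0.0084 angle -0.53 z front 0.0613 Y [0.365 0.475]
  board slope deg x,y [-0.18 -0.24]
  mark 20 0.0218 0.5019
  stock ((549.412841796875, -37.0618896484375), (45.29193115234375, 100.10584259033203), 74.68053436279297)
scene front x 0.0064 angle -1.11 z front 0.0616 Y [0.368 0.481]
  board slope deg x,y [ 0.04 -0.54]
  mark 8 0.0258 0.5076
  stock ((553.3277587890625, -41.37502670288086), (42.61698532104492, 103.83963012695312), 74.53802490234375)
```

View pics/s2c.png

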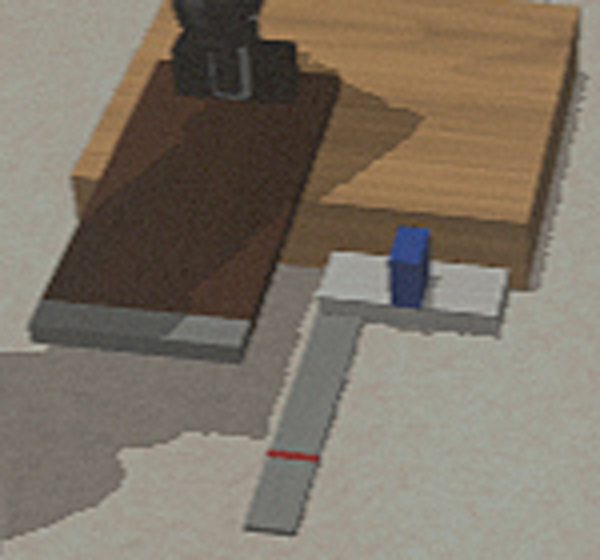

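The crop shows the board level, with its steel front at (30–243, 340–360), short of the mark at (268–319, 454–459). The stock is still flush. Now a direct ray measurement of the front edge and the mark in this same view.

```bash
cat > fe.py <<'E'
from h import *
sx=np.array([-.2588,-.9659]); sy=np.array([.9659,-.2588])
for n in ("side","scene"):
    s=grab(n); L=cv2.GaussianBlur(s["p"],(3,3),0).astype(float)
    def scan(y,z,lo,hi,chan,sign):
        xs=np.arange(lo,hi,.0005); X=np.c_[np.outer(xs,sx)+y*sy,np.full(len(xs),z)]; uv=proj(s,X).astype(np.float32)
        I=cv2.remap(chan.astype(np.float32),uv[:,0].reshape(1,-1),uv[:,1].reshape(1,-1),cv2.INTER_LINEAR)[0]
        if sign==0: w=np.clip(I-np.median(I)-.3*(I.max()-np.median(I)),0,None); return (xs*w).sum()/w.sum()
        return xs[np.argmax(np.gradient(np.convolve(np.pad(I,4,'edge'),np.ones(9)/9,'valid'))*sign)]
    G=L.mean(-1); Rd=L[...,0]-L[...,1]
    print(n,"mark",np.round([scan(y,.004,.005,.040,Rd,0) for y in (.496,.500,.504,.508)],4))
    ys=np.arange(.375,.47,.01)
    print("  strip back edge (top)",np.round([scan(y,.062,-.04,.02,G,1) for y in ys],4)); 
    print("  front bottom edge bright",np.round([scan(y,.050,-.01,.045,G,1) for y in ys],4)); print("  front top edge dark",np.round([scan(y,.062,-.01,.045,G,-1) for y in ys],4))
    print("  stand face top edge",np.round([scan(y,.05,-.15,-.11,G,-1) for y in (.50,.51,.58,.59)],4))
E
python3 fe.py
```

```text
side mark [0.0218 0.0221 0.0218 0.0218]
  strip back edge (top) [-0.0115 -0.0115 -0.0115 -0.011  -0.0115 -0.0115 -0.0115 -0.0115 -0.012
 -0.0115]
  front bottom edge bright [0.0085 0.009  0.0085 0.0085 0.0085 0.0085 0.0085 0.0085 0.0085 0.0085]
  front top edge dark [0.028  0.009  0.011  0.007  0.0085 0.009  0.0095 0.0085 0.0085 0.0085]
  stand face top edge [-0.127  -0.126  -0.1255 -0.1265]
scene mark [0.0252 0.0251 0.0251 0.0251]
  strip back edge (top) [ 0.011  -0.0095 -0.0095 -0.0095 -0.0095 -0.01   -0.01   -0.01   -0.01
 -0.0085]
  front bottom edge bright [-0.0075 -0.0075 -0.0075 -0.0075 -0.0075 -0.0075 -0.0075 -0.0075 -0.0075
 -0.0075]
  front top edge dark [0.0235 0.021  0.0225 0.0225 0.027  0.0245 0.026  0.028  0.012  0.0135]
  stand face top edge [-0.127  -0.1265 -0.1125 -0.1125]
```

drive_tool(increments=[{"claw": 0, "dx": 0, "dy": -0.003, "dz": 0, "wx": 0, "wy": 0, "wz": 0}, {"claw": 0, "dx": 0, "dy": -0.004, "dz": 0, "wx": 0, "wy": 0, "wz": 0}, {"claw": 0, "dx": 0, "dy": -0.004, "dz": 0, "wx": 0, "wy": 0, "wz": 0}, {"claw": 0, "dx": 0, "dy": -0.003, "dz": 0, "wx": 0, "wy": 0, "wz": 0}, {"claw": 0, "dx": 0, "dy": 0, "dz": 0, "wx": 0, "wy": 0, "wz": 0}, {"claw": 0, "dx": 0, "dy": 0, "dz": 0, "wx": 0, "wy": 0, "wz": 0}, {"claw": 0, "dx": 0, "dy": 0, "dz": 0, "wx": 0, "wy": 0, "wz": 0}])

```text
t: 21.4
eef_pos: [0.4593, 0.0779, 0.0934]
tool_rot: [0.004, 0.129, 0.992, 0.004]
contact_force: [3.1, 10.6, 18.2]
gripper_width: 0.209
grasp_force: 110.3
```

```bash
python3 fe.py; python3 fin.py m3
```

```text
side mark [0.0217 0.0221 0.0218 0.0218]
  strip back edge (top) [0.002  0.001  0.0015 0.0015 0.0015 0.0015 0.0015 0.0015 0.001  0.0015]
  front bottom edge bright [0.022  0.022  0.022  0.022  0.0215 0.022  0.022  0.0215 0.022  0.0215]
  front top edge dark [0.022  0.0225 0.021  0.0225 0.0225 0.022  0.022  0.0215 0.022  0.0215]
  stand face top edge [-0.1275 -0.126  -0.1255 -0.1265]
scene mark [0.0252 0.0251 0.0251 0.0251]
  strip back edge (top) [0.003 0.003 0.003 0.003 0.004 0.004 0.004 0.004 0.004 0.004]
  front bottom edge bright [0.004  0.004  0.0055 0.005  0.0035 0.005  0.005  0.0045 0.0045 0.0045]
  front top edge dark [-0.0075 -0.0075  0.0355  0.0375  0.0395  0.0425  0.031   0.0275  0.0255
  0.0255]
  stand face top edge [-0.127  -0.1265 -0.1125 -0.1125]
21.5 [0.4593 0.0779 0.0934] xang 165.18 z [ 0.0094  0.0062 -0.9999] [ 2.5 10.7 18.9] [ 1.98 -0.05 -0.06] [ 0.25  0.46 -0.66  2.15  0.45  0.66  0.59]
side front x 0.0209 angle -0.34 z front 0.0608 Y [0.366 0.475]
  board slope deg x,y [-0.42 -0.29]
  mark 22 0.0218 0.5027
  stock ((549.4468383789062, -36.839202880859375), (45.364646911621094, 99.8478012084961), 73.95771789550781)
scene front x 0.0189 angle -0.09 z front 0.0611 Y [0.368 0.482]
  board slope deg x,y [-0.27 -0.58]
  mark 8 0.0258 0.5076
  stock ((554.3662109375, -40.37348175048828), (40.524688720703125, 105.32563781738281), 74.13152313232422)
```

drive_tool(increments=[{"claw": 0, "dx": 0, "dy": -0.0004, "dz": 0.0005, "wx": 0.4, "wy": 0, "wz": 0}, {"claw": 0, "dx": 0, "dy": -0.0004, "dz": 0.0005, "wx": 0.4, "wy": 0, "wz": 0}, {"claw": 0, "dx": 0, "dy": 0, "dz": 0, "wx": 0, "wy": 0, "wz": 0}, {"claw": 0, "dx": 0, "dy": 0, "dz": 0, "wx": 0, "wy": 0, "wz": 0}, {"claw": 0, "dx": 0, "dy": 0, "dz": 0, "wx": 0, "wy": 0, "wz": 0}, {"claw": 0, "dx": 0, "dy": 0, "dz": 0, "wx": 0, "wy": 0, "wz": 0}])

```text
t: 22.35
eef_pos: [0.4595, 0.0782, 0.0931]
tool_rot: [0.004, 0.129, 0.992, -0.003]
contact_force: [-0.6, 11.6, 27.6]
gripper_width: 0.213
grasp_force: 111.7
```

```bash
python3 fe.py | head -4; python3 fin.py m4
```

```text
side mark [0.0218 0.0221 0.0218 0.0218]
  strip back edge (top) [0.001  0.001  0.001  0.001  0.001  0.001  0.0015 0.001  0.001  0.001 ]
  front bottom edge bright [0.021  0.021  0.021  0.021  0.021  0.021  0.021  0.021  0.021  0.0205]
  front top edge dark [0.021  0.021  0.0205 0.0205 0.022  0.021  0.021  0.0205 0.0215 0.021 ]
22.45 [0.4594 0.0782 0.0931] xang 165.2 z [ 0.007  -0.0061 -1.    ] [-0.5 11.7 28.2] [ 2.79  0.5  -0.03] [ 0.24  0.46 -0.65  2.15  0.46  0.67  0.58]
side front x 0.0212 angle -0.49 z front 0.0613 Y [0.366 0.475]
  board slope deg x,y [-0.14 -0.22]
  mark 21 0.0217 0.5022
  stock ((549.6812133789062, -34.467674255371094), (47.499542236328125, 100.69865417480469), 73.13031768798828)
scene front x 0.0193 angle -0.7 z front 0.0615 Y [0.369 0.481]
  board slope deg x,y [-0.05 -0.85]
  mark 8 0.0258 0.5076
  stock ((552.9161987304688, -39.30860900878906), (39.243370056152344, 104.90288543701172), 74.23358917236328)
```

drive_tool(increments=[{"claw": 0, "dx": 0, "dy": -0.001, "dz": -0.0005, "wx": 0, "wy": 0, "wz": 0}, {"claw": 0, "dx": 0, "dy": -0.001, "dz": -0.0005, "wx": 0, "wy": 0, "wz": 0}, {"claw": 0, "dx": 0, "dy": 0, "dz": 0, "wx": 0, "wy": 0, "wz": 0}, {"claw": 0, "dx": 0, "dy": 0, "dz": 0, "wx": 0, "wy": 0, "wz": 0}, {"claw": 0, "dx": 0, "dy": 0, "dz": 0, "wx": 0, "wy": 0, "wz": 0}, {"claw": 0, "dx": 0, "dy": 0, "dz": 0, "wx": 0, "wy": 0, "wz": 0}])

```text
t: 23.3
eef_pos: [0.4584, 0.075, 0.0931]
tool_rot: [0.003, 0.129, 0.992, -0.003]
contact_force: [2.2, 9.6, 17.0]
gripper_width: 0.213
grasp_force: 110.0
```

```bash
python3 fe.py | head -4; python3 fin.py m5; python3 - <<'E'
import cv2
p=cv2.imread("pics/side_m5.png"); cv2.imwrite("pics/s5c.png",cv2.resize(p[180:340,190:370],None,fx=3.6,fy=3.6,interpolation=cv2.INTER_CUBIC))
E
```

```text
side mark [0.0218 0.0221 0.0219 0.0217]
  strip back edge (top) [0.004  0.0045 0.004  0.004  0.0045 0.0045 0.004  0.004  0.004  0.004 ]
  front bottom edge bright [ 0.024   0.024   0.024   0.024   0.024   0.024  -0.0075 -0.008  -0.008
 -0.0075]
23.4 [0.4584 0.075  0.0931] xang 165.16 z [ 0.0055 -0.0071 -1.    ] [ 2.4  9.4 17. ] [ 2.55 -0.23  0.01] [ 0.24  0.46 -0.65  2.15  0.46  0.67  0.59]
side front x 0.0246 angle -0.37 z front 0.0614 Y [0.366 0.475]
  board slope deg x,y [-0.19 -0.34]
  mark 20 0.0218 0.5019
  stock ((549.8171997070312, -35.878746032714844), (46.15076446533203, 100.119873046875), 73.23841094970703)
scene front x 0.0225 angle -0.29 z front 0.0614 Y [0.369 0.482]
  board slope deg x,y [-0.11 -0.78]
  mark 8 0.0258 0.5076
  stock ((552.5560913085938, -41.107173919677734), (42.73039627075195, 107.47732543945312), 74.42086791992188)
```

View pics/s5c.png

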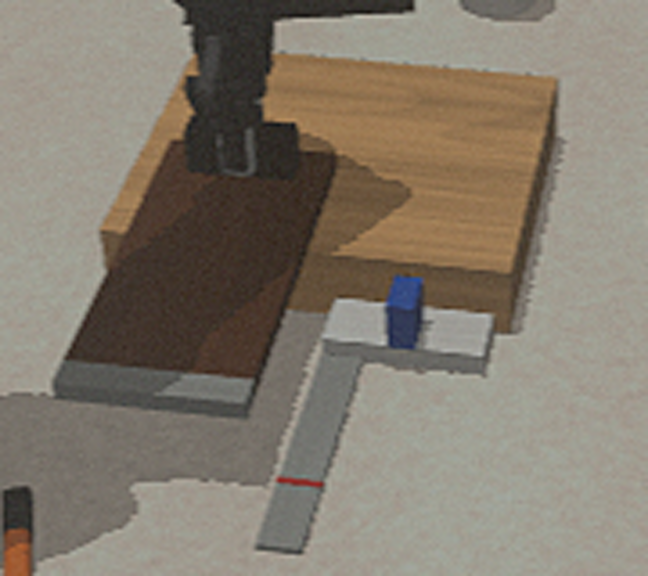

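The crop shows the front edge at (55–247, 395–415), with the board lying on the stand, the square flush and the mark at (300,482). The side rays put the front about 1–2 mm past the mark, so I'll ease back slightly, which also relaxes the push.

drive_tool(increments=[{"claw": 0, "dx": 0, "dy": 0.001, "dz": 0, "wx": 0, "wy": 0, "wz": 0}, {"claw": 0, "dx": 0, "dy": 0.001, "dz": 0, "wx": 0, "wy": 0, "wz": 0}, {"claw": 0, "dx": 0, "dy": 0.001, "dz": 0, "wx": 0, "wy": 0, "wz": 0}, {"claw": 0, "dx": 0, "dy": 0.001, "dz": 0, "wx": 0, "wy": 0, "wz": 0}, {"claw": 0, "dx": 0, "dy": 0, "dz": 0, "wx": 0, "wy": 0, "wz": 0}, {"claw": 0, "dx": 0, "dy": 0, "dz": 0, "wx": 0, "wy": 0, "wz": 0}])

```text
t: 24.25
eef_pos: [0.4585, 0.0752, 0.0931]
tool_rot: [0.002, 0.13, 0.991, -0.006]
contact_force: [-2.1, -1.7, 27.8]
gripper_width: 0.213
grasp_force: 111.5
```

```bash
python3 fe.py | head -7; python3 fin.py m6
```

```text
side mark [0.0217 0.0221 0.0218 0.0217]
  strip back edge (top) [0.004  0.004  0.004  0.004  0.004  0.0045 0.005  0.004  0.004  0.004 ]
  front bottom edge bright [ 0.024   0.024   0.024   0.024   0.024   0.024  -0.0075 -0.008  -0.008
 -0.008 ]
  front top edge dark [0.0245 0.024  0.0235 0.024  0.024  0.0265 0.024  0.024  0.0245 0.0245]
  stand face top edge [-0.1275 -0.126  -0.1255 -0.1265]
scene mark [0.0251 0.0251 0.0251 0.0251]
24.35 [0.4585 0.0752 0.0931] xang 165.03 z [ 0.0028 -0.0131 -0.9999] [-2.4 -0.5 27.9] [0.66 0.43 0.21] [ 0.24  0.46 -0.65  2.15  0.46  0.68  0.58]
side front x 0.0245 angle -0.04 z front 0.0616 Y [0.366 0.475]
  board slope deg x,y [-0.11 -0.32]
  mark 21 0.0219 0.5024
  stock ((549.3890991210938, -37.797279357910156), (45.84230041503906, 99.54877471923828), 74.45358276367188)
scene front x 0.0223 angle -0.32 z front 0.0617 Y [0.368 0.482]
  board slope deg x,y [-0.03 -0.78]
  mark 8 0.0258 0.5076
  stock ((552.1424560546875, -39.82774353027344), (40.38827896118164, 106.742431640625), 74.3465576171875)
```

drive_tool(increments=[{"claw": 0, "dx": 0, "dy": 0.001, "dz": -0.0005, "wx": 0, "wy": 0, "wz": 0}, {"claw": 0, "dx": 0, "dy": 0.001, "dz": -0.0005, "wx": 0, "wy": 0, "wz": 0}, {"claw": 0, "dx": 0, "dy": 0, "dz": 0, "wx": 0, "wy": 0, "wz": 0}, {"claw": 0, "dx": 0, "dy": 0, "dz": 0, "wx": 0, "wy": 0, "wz": 0}, {"claw": 0, "dx": 0, "dy": 0, "dz": 0, "wx": 0, "wy": 0, "wz": 0}])

```text
t: 25.08
eef_pos: [0.4585, 0.0754, 0.0932]
tool_rot: [0.002, 0.131, 0.991, -0.007]
contact_force: [-0.4, -4.4, 18.8]
gripper_width: 0.215
grasp_force: 110.3
```

```bash
python3 fe.py | head -4; python3 fin.py m7
```

```text
side mark [0.0217 0.022  0.0217 0.0218]
  strip back edge (top) [0.0035 0.004  0.0035 0.004  0.004  0.0035 0.004  0.004  0.003  0.004 ]
  front bottom edge bright [ 0.024   0.0235  0.0235  0.0235  0.0235  0.0235 -0.008  -0.008  -0.008
 -0.008 ]
25.175 [0.4585 0.0754 0.0932] xang 164.97 z [ 0.0011 -0.0151 -0.9999] [ 0.2 -5.9 19.9] [-0.06 -0.14  0.25] [ 0.23  0.46 -0.65  2.14  0.46  0.68  0.58]
side front x 0.0245 angle -0.44 z front 0.0621 Y [0.366 0.475]
  board slope deg x,y [ 0.04 -0.33]
  mark 20 0.0221 0.503
  stock ((549.1494750976562, -37.607330322265625), (44.348731994628906, 100.43064880371094), 76.47152709960938)
scene front x 0.0216 angle -0.8 z front 0.0622 Y [0.369 0.482]
  board slope deg x,y [ 0.22 -0.7 ]
  mark 8 0.0258 0.5076
  stock ((553.6024780273438, -38.44609069824219), (39.02235412597656, 104.67196655273438), 72.95560455322266)
```

drive_tool(increments=[{"claw": 0, "dx": 0, "dy": 0, "dz": 0, "wx": -0.4, "wy": 0, "wz": 0}, {"claw": 0, "dx": 0, "dy": 0, "dz": 0.0003, "wx": 0, "wy": 0, "wz": 0}, {"claw": 0, "dx": 0, "dy": 0, "dz": 0, "wx": 0, "wy": 0, "wz": 0}, {"claw": 0, "dx": 0, "dy": 0, "dz": 0, "wx": 0, "wy": 0, "wz": 0}, {"claw": 0, "dx": 0, "dy": 0, "dz": 0, "wx": 0, "wy": 0, "wz": 0}, {"claw": 0, "dx": 0, "dy": 0, "dz": 0, "wx": 0, "wy": 0, "wz": 0}])

```text
t: 26.02
eef_pos: [0.4585, 0.0752, 0.0931]
tool_rot: [0.002, 0.131, 0.991, -0.004]
contact_force: [0.4, -7.0, 23.3]
gripper_width: 0.212
grasp_force: 110.9
```

```bash
python3 fe.py | head -4; python3 fin.py m8
```

```text
side mark [0.0217 0.0221 0.0218 0.0218]
  strip back edge (top) [0.0045 0.004  0.004  0.0045 0.0045 0.0045 0.004  0.004  0.004  0.004 ]
  front bottom edge bright [ 0.024   0.024   0.024   0.024   0.024   0.024  -0.0075 -0.008  -0.0075
 -0.0075]
26.125 [0.4585 0.0752 0.0931] xang 164.97 z [ 0.0028 -0.009  -1.    ] [-0.4 -5.6 23.1] [-0.47  0.12  0.19] [ 0.24  0.46 -0.65  2.15  0.46  0.68  0.58]
side front x 0.0244 angle -0.38 z front 0.0614 Y [0.366 0.475]
  board slope deg x,y [-0.14 -0.27]
  mark 20 0.0218 0.5019
  stock ((549.6804809570312, -36.35517120361328), (46.883304595947266, 100.81748962402344), 76.78766632080078)
scene front x 0.0226 angle 1.15 z front 0.0617 Y [0.368 0.482]
  board slope deg x,y [ 0.05 -0.5 ]
  mark 8 0.0258 0.5076
  stock ((553.05224609375, -41.213504791259766), (42.83713912963867, 103.9191665649414), 74.76199340820312)
```

drive_tool(increments=[{"claw": 0, "dx": 0, "dy": 0.001, "dz": -0.0002, "wx": -0.2, "wy": 0, "wz": 0}, {"claw": 0, "dx": 0, "dy": 0.001, "dz": 0, "wx": -0.2, "wy": 0, "wz": 0}, {"claw": 0, "dx": 0, "dy": 0, "dz": 0, "wx": 0, "wy": 0, "wz": 0}, {"claw": 0, "dx": 0, "dy": 0, "dz": 0, "wx": 0, "wy": 0, "wz": 0}, {"claw": 0, "dx": 0, "dy": 0, "dz": 0, "wx": 0, "wy": 0, "wz": 0}, {"claw": 0, "dx": 0, "dy": 0, "dz": 0, "wx": 0, "wy": 0, "wz": 0}])

```text
t: 26.98
eef_pos: [0.4584, 0.0752, 0.0931]
tool_rot: [0.002, 0.131, 0.991, -0.002]
contact_force: [-0.6, -10.3, 25.0]
gripper_width: 0.215
grasp_force: 111.3
```

```bash
python3 fe.py | head -4; python3 fin.py m9
```

```text
side mark [0.0217 0.0221 0.0218 0.0218]
  strip back edge (top) [0.004  0.004  0.004  0.004  0.0045 0.0045 0.004  0.004  0.004  0.004 ]
  front bottom edge bright [ 0.024   0.024   0.024   0.024   0.024   0.0245 -0.0075 -0.008  -0.008
 -0.0075]
27.075 [0.4584 0.0752 0.0931] xang 164.93 z [ 0.003  -0.0055 -1.    ] [ -1.1 -10.2  25.3] [-1.83  0.37  0.28] [ 0.24  0.46 -0.65  2.15  0.46  0.67  0.59]
side front x 0.0242 angle -0.09 z front 0.0615 Y [0.366 0.475]
  board slope deg x,y [-0.18 -0.32]
  mark 20 0.0218 0.5019
  stock ((549.193603515625, -38.17552947998047), (46.554542541503906, 99.30546569824219), 73.52510833740234)
scene front x 0.0228 angle -1.49 z front 0.0617 Y [0.369 0.481]
  board slope deg x,y [ 0.01 -0.61]
  mark 8 0.0258 0.5076
  stock ((553.8346557617188, -41.466773986816406), (42.73424530029297, 105.2596206665039), 74.14962005615234)
```

drive_tool(increments=[{"claw": 0, "dx": 0, "dy": 0.0003, "dz": -0.0004, "wx": 0, "wy": 0, "wz": 0}, {"claw": 0, "dx": 0, "dy": 0.0002, "dz": -0.0004, "wx": 0, "wy": 0, "wz": 0}, {"claw": 0, "dx": 0, "dy": 0, "dz": 0, "wx": 0, "wy": 0, "wz": 0}, {"claw": 0, "dx": 0, "dy": 0, "dz": 0, "wx": 0, "wy": 0, "wz": 0}, {"claw": 0, "dx": 0, "dy": 0, "dz": 0, "wx": 0, "wy": 0, "wz": 0}, {"claw": 0, "dx": 0, "dy": 0, "dz": 0, "wx": 0, "wy": 0, "wz": 0}])

```text
t: 27.92
eef_pos: [0.4583, 0.0755, 0.0931]
tool_rot: [0.001, 0.131, 0.991, -0.002]
contact_force: [2.2, -9.4, 14.2]
gripper_width: 0.212
grasp_force: 109.5
```

```bash
python3 fe.py | head -4; python3 fin.py m10
```

```text
side mark [0.0217 0.0221 0.0218 0.0218]
  strip back edge (top) [0.004  0.004  0.004  0.0045 0.004  0.0045 0.004  0.004  0.004  0.004 ]
  front bottom edge bright [ 0.024   0.024   0.024   0.024   0.024   0.024  -0.0075 -0.008  -0.008
 -0.008 ]
28.025 [0.4583 0.0755 0.0931] xang 164.9 z [ 0.0023 -0.0049 -1.    ] [ 2.1 -9.1 14.8] [-1.66 -0.23  0.22] [ 0.24  0.46 -0.65  2.15  0.45  0.67  0.59]
side front x 0.0241 angle -0.43 z front 0.0615 Y [0.365 0.474]
  board slope deg x,y [-0.17 -0.31]
  mark 21 0.0219 0.5024
  stock ((549.0910034179688, -36.7191047668457), (44.26565933227539, 99.74024200439453), 74.4092025756836)
scene front x 0.0223 angle -0.97 z front 0.0615 Y [0.367 0.481]
  board slope deg x,y [-0.06 -0.61]
  mark 8 0.0258 0.5076
  stock ((553.67626953125, -41.44525146484375), (42.789546966552734, 104.17405700683594), 74.30994415283203)
```

drive_tool(increments=[{"claw": 0, "dx": 0, "dy": 0.0007, "dz": 0, "wx": -0.1, "wy": 0, "wz": 0}, {"claw": 0, "dx": 0, "dy": 0.0007, "dz": 0, "wx": -0.1, "wy": 0, "wz": 0}, {"claw": 0, "dx": 0, "dy": 0, "dz": 0, "wx": 0, "wy": 0, "wz": 0}, {"claw": 0, "dx": 0, "dy": 0, "dz": 0, "wx": 0, "wy": 0, "wz": 0}, {"claw": 0, "dx": 0, "dy": 0, "dz": 0, "wx": 0, "wy": 0, "wz": 0}, {"claw": 0, "dx": 0, "dy": 0, "dz": 0, "wx": 0, "wy": 0, "wz": 0}])

```text
t: 28.88
eef_pos: [0.4583, 0.0755, 0.0931]
tool_rot: [0.001, 0.132, 0.991, -0.002]
contact_force: [0.3, -13.0, 17.7]
gripper_width: 0.21
grasp_force: 110.3
```

```bash
python3 fe.py | head -4; python3 fin.py m11
```

```text
side mark [0.0217 0.0221 0.0218 0.0218]
  strip back edge (top) [0.004  0.004  0.004  0.004  0.004  0.004  0.004  0.0045 0.004  0.004 ]
  front bottom edge bright [ 0.024   0.0235  0.024   0.0235  0.024   0.0235 -0.008  -0.008  -0.008
 -0.008 ]
28.975 [0.4583 0.0755 0.0931] xang 164.87 z [ 0.0022 -0.0039 -1.    ] [  1.3 -12.8  18.3] [-2.56 -0.06  0.29] [ 0.25  0.46 -0.65  2.15  0.45  0.67  0.59]
side front x 0.0242 angle 0.09 z front 0.0614 Y [0.365 0.475]
  board slope deg x,y [-0.13 -0.21]
  mark 21 0.0217 0.5022
  stock ((549.2384643554688, -36.98019027709961), (42.45662307739258, 99.7931137084961), 75.91641235351562)
scene front x 0.0228 angle -0.42 z front 0.0616 Y [0.368 0.481]
  board slope deg x,y [-0.03 -0.75]
  mark 8 0.0258 0.5076
  stock ((552.5375366210938, -38.0634765625), (38.98734664916992, 104.82106018066406), 72.86013793945312)
```

The board is level and steady, the front edge is within about 2 mm of the mark by every view, and the square is still flush. Handing in.

```bash
python3 -c "
from station import *
print(hand_in())"
```

```text
the job is handed in; nothing more can be done
None
```

I laid the square flush against the stand's end face and let go of it. I slid the board out until its front edge was level with the red mark, to within about 2 mm by the camera views, and handed in with it still gripped and level; no verdict came back.

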